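# Pack the sound cups and bowls into the pottery's packing tray

## Task

Pack the sound ware from the ware board into the packing tray: the three tall cups in the row with three cells and the two bowls in the row with two cells, one piece to a cell, standing upright on the floor of the tray (one cup is standing inside a bowl, so take them apart). Leave the bowl and the cup with broken rims and the plaster mould standing where they are on the board, and do not knock any piece over.

Things in the scene. Friction and masses are not known exactly. Their poses are not given: they have to be found in the camera images.
- cup1_mid (a point): Cup 1: tall terracotta cup with a whole rim: 76 mm high, outside diameter 34 mm at the foot widening evenly to 49 mm at the rim, wall 4.5 mm, about 90 g. Point: on its axis, 38 mm above its foot; z axis to the rim. Starts standing inside bowl 1, with some 5 mm of play; its upper 35 mm rise above the bowl's rim
- cup2_mid (a point): Cup 2: like cup 1 (76 mm high, 34 mm foot, 49 mm rim, point half-way up), standing on its own on the ware board
- cup3_mid (a point): Cup 3: like cup 1 (76 mm high, 34 mm foot, 49 mm rim, point half-way up), standing on its own on the ware board
- bowl1_mid (a point): Bowl 1: low wide terracotta bowl with a whole rim: 48 mm high, outside diameter 52 mm at the foot, 61 mm at 12 mm up, 66 mm at 30 mm up and 68 mm at the rim, wall 6 mm, inside floor 7 mm up, about 120 g. Point: on its axis, 24 mm above its foot; z axis to the rim. It stands on the ware board (top 15 mm above the bench) with cup 1 in it
- bowl2_mid (a point): Bowl 2: like bowl 1 (48 mm high, 68 mm rim, point half-way up), standing empty on the ware board
- broken_bowl_mid (a point): Reject: a bowl of the same size and clay as the good ones, but with nearly half of its rim broken away down to about a third of its height. Stands on the ware board among the others; 24 mm above its foot
- broken_cup_mid (a point): Reject: a cup of the same size and clay as the good ones, but with nearly half of its rim broken away down to about a third of its height. Stands on the ware board among the others; 38 mm above its foot
- mould_mid (a point): A small plaster mould, not ware: 60 mm high, 68 mm wide at its thick collar (the upper 26 mm), 52 mm at the foot, with a narrow 38 mm mouth in a 15 mm thick wall. Stands on the ware board among the others; the point is half-way up, 30 mm above its foot
- cup_row_floor (a point): Cup row of the flat wooden packing tray (206 x 256 mm, fixed, two rows side by side): three equal open cells, 82 mm across the row and 73 mm along it, centres at 0 and 78 mm either way along the row. Point: middle of its floor (10 mm above the bench); y axis along the row, x across, z up. Partitions and tray edge rise 14 mm above this floor.
- bowl_row_floor (a point): Bowl row of the same tray, 96 mm beside the cup row: two equal open cells, 82 mm across the row and 111 mm along it, centres 58 mm either way along the row. Point: middle of its floor (10 mm above the bench); y axis along the row, x across, z up. Partitions and tray edge rise 14 mm above this floor.
There are look-alikes about, which are no part of the job. Leave any purple look-alike of the part that bears broken_cup_mid alone.

How it is judged:
By the outcome, as a careful person would: the job done as asked, in the order asked, and still so for the second after the job is handed in, with the robot touching nothing.
It also fails if it takes over 136 s, if anything falls off the work surface, if the arm or the gripper's body presses on something with over 40 N, if the wrist force passes 120 N, or if a joint passes its speed limit or range.

## Robot

A 7-joint arm with a two-finger parallel gripper is mounted at the origin on the work surface. World frame = base frame: x ahead of the robot, y to its left, z up, the work surface at z = 0. Lengths are in m, angles in rad, forces in N, time in s.
With the tool pointing down it reaches from about 0.425 to 0.925 m from the base axis. Payload 6.8 kg.
Tool frame: the origin (TCP) lies midway between the tips of the shut fingers; the grasp point (between the pads) lies 19 mm behind it (bot.pinch_z is the distance from the TCP to the grasp point, in m); x points along the fingers, y is the direction in which the jaws open and shut, and the axes are right-handed (so a half turn about x gives the same grasp; the last joint's range is limited). The gripper opens to 85 mm and grips with 20 to 120 N. Pads are 22 mm wide; open, the fingers measure 114 mm over their backs; the gripper's body (76 mm by 85 mm) begins 54 mm behind the grasp point. The pads swing forward as they close: fully open they stand 13 mm farther back than shut.
Start: joints at [1.118, 0.477, 0.022, 1.555, -0.011, 1.109, -0.083], TCP at [0.228, -0.635, 0.231] pointing down, gripper open.
Joint ranges: [-2.96, 2.96], [-0.34, 2.1], [-1.41, 1.46], [0.24, 2.44], [-1.37, 4.51], [0.17, 1.92], [-2.96, 2.96]. Speed limits (rad/s): [2.39, 2.39, 3.14, 3.14, 3.14, 3.14, 3.14].

## Interface

Orientations are given as a unit quaternion [w, x, y, z].
In Python, from station import bot gives the robot as it stands. The module is installed in compiled form; this text tells all that it offers.
- The arm moves only by the tool step_arm, never from a script. Its argument "plan" is a list of rows, each a list of 6 numbers: the shift along the tool's x, y, z in units of 40 mm (1.0 is 40 mm), then the turn, a rotation vector about the tool's x, y, z in units of 360 degrees (1.0 is 360 degrees). In form: [[dx, dy, dz, ax, ay, az], ...]. A call has 1 to 8 rows; each row shifts and turns the commanded pose from where the row before left it, along the tool's axes as they then stand; what a row does not reach is not made up. A row lasts 1/8 s, in which the tool goes at most 62.5 mm and 10.7 degrees, less where a joint would pass 70% of its speed; a pose out of reach is approached as far as the arm can. A call with a number of a shift or a turn outside -1 to 1 is refused whole. A call with a gripper value outside its range is refused whole. "fingers" is the closure, from -1 (fully open) to 1 (shut), set as the call begins (left out, the last holds). The fingers move at their own pace and stop on an object; "force" is the grip in N (left out, the last holds). Time passes only in rows, so rows that do not move let the fingers close. It gives the time, the measured TCP pose, the force and the opening at its end, in the units of the state.
- bot.get_obs(): the state, without advancing time (a new reading comes with each control period).
- bot.read_camera(name): name is "side" or "top"; returns (picture, depth): 400x640x3 uint8, red, green, blue; 400x640 float32, m along the optical axis (not along the pixel's ray), 0 where there is no reading.
- bot.camera_model(name): a dict with "mtx" (3x3 intrinsics, pixels), "k1" (the pictures are not rectified: a ray, as slopes to the right and down, at radius r is drawn at 1 + k1 r^2 times it, then the intrinsics apply), "origin" and "rotation" of the camera in the world. Camera axes: x right, y up, looking along -z (the intrinsics and any distortion apply to the point x, -y, -z); pixel columns grow to the right and rows downward; lengths in m; the calibration is good to about 2 mm. A picture is of the moment at which its call begins. camera_model takes no time and is no camera call.
- bot.hand_in(): hands the job in, once; it reports no verdict.
The state is a dict: "t": time; "q": joint angles; "joint_vel": joint speeds; "joint_torque": joint torques, N m; "eef_pos": TCP position; "tool_rot": TCP orientation; "contact_force": force on the tool from outside, world axes, zero at the start; "torque": the same for the moment, N m; "gripper_width": opening from 0.0 (shut) to 1.0 (fully open).
Only numpy, scipy, OpenCV 4.12 (cv2) and the standard library are available. Lean on these libraries where they do the work, as an engineer would, in place of code of your own. Each camera call takes 0.05 s, during which the arm holds its last target.

## Working session

There is one attempt and no reset: what is moved stays moved. The work goes in short steps, Python scripts to look and compute and a tool call to move; the robot and the scene stay as the last step left them, time stands still between calls to the robot, and variables do not carry over. Pictures are saved under pics/ and viewed, and the job is handed in when it is done.

Besides the shell and the picture viewer there is one more tool, called after "Request:" as name(argument=value, ...) on one line, values as JSON. step_arm: Moves the arm, as the interface text tells. Shifts and turns lie within -1 to 1; 1 stands for 40 mm of shift or 360 degrees of turn. Its arguments: {"type":"object","properties":{"plan":{"type":"array"},"fingers":{"type":"number"},"force":{"type":"number"}},"required":["plan"]}

```bash
mkdir -p pics; cat > h.py <<'E'
import numpy as np, cv2
from station import bot
def snap(name,tag):
    im,d=bot.read_camera(name)
    cv2.imwrite(f'pics/{tag}.png',im[:,:,::-1]); np.savez(f'pics/{tag}.npz',im=im,d=d)
    return im,d
def cam(n):
    c=bot.camera_model(n); return np.array(c['mtx']),c['k1'],np.array(c['origin']),np.array(c['rotation'])
def rays(n,uv):
    K,k1,o,R=cam(n); uv=np.atleast_2d(uv).astype(float)
    p=cv2.undistortPoints(uv.reshape(-1,1,2),K,np.array([k1,0,0,0,0.])).reshape(-1,2)
    return o,np.c_[p[:,0],-p[:,1],-np.ones(len(p))]@R.T
def onplane(n,uv,z):
    o,r=rays(n,uv); s=(z-o[2])/r[:,2]; return o+r*s[:,None]
def cloud(n,d):
    v,u=np.nonzero(d>0); o,r=rays(n,np.c_[u,v]); P=np.full(d.shape+(3,),np.nan); P[v,u]=o+r*d[v,u][:,None]; return P
def proj(n,P):
    K,k1,o,R=cam(n); p=(np.atleast_2d(P)-o)@R; x=np.c_[p[:,0]/-p[:,2],-p[:,1]/-p[:,2]]
    r2=(x**2).sum(1,keepdims=True); x=x*(1+k1*r2); return x@K[:2,:2].T+K[:2,2]
E
python3 - <<'E'
from h import *
for n in('top','side'):
    snap(n,n+'0'); print(n,cam(n))
print(bot.get_obs(),bot.pinch_z)
E
```

```text
top (array([[408.40022149,   0.        , 321.43384922],
       [  0.        , 408.40022149, 201.38104224],
       [  0.        ,   0.        ,   1.        ]]), -0.028184739016728213, array([0.37448148, 0.08199496, 1.07548438]), array([-0.70515232, -0.02726826,  0.04246767,  0.70725748]))
side (array([[443.2915197 ,   0.        , 316.27637773],
       [  0.        , 443.2915197 , 199.58054787],
       [  0.        ,   0.        ,   1.        ]]), -0.049206086425547545, array([0.01579945, 0.70678087, 0.78666869]), array([-0.29515251, -0.12979906,  0.38596105,  0.86433285]))
{'t': 0.1, 'q': array([ 1.11787147,  0.47773492,  0.0223238 ,  1.55632442, -0.01150714,
        1.10929105, -0.08308647]), 'joint_vel': array([-1.37999553e-03, -1.35712593e-03, -2.25557479e-04, -2.17926668e-03,
        9.75283067e-05, -2.29795011e-03,  5.59913305e-04]), 'joint_torque': array([ 4.57869537e-03, -5.97755456e+01,  1.61385499e+00, -2.81953114e+01,
        1.28674219e-02,  5.04171214e-03,  3.60833837e-06]), 'eef_pos': array([ 0.22800002, -0.63477608,  0.23042274]), 'tool_rot': array([-0.12076705, -0.69648518, -0.12188768,  0.6967547 ]), 'contact_force': array([-0.76549175, -0.02241708,  0.39255459]), 'torque': array([-0.02862243,  0.01196912, -0.00776805]), 'gripper_width': 1.0003184957383604} 0.0187
```

```bash
sed -i "s/np.array(c\['rotation'\])/quat(c['rotation'])/" h.py; cat >> h.py <<'E'
from scipy.spatial.transform import Rotation as Ro
def quat(q): return Ro.from_quat([q[1],q[2],q[3],q[0]]).as_matrix()
E
python3 - <<'E'
from h import *
for n in('top','side'): print(n,cam(n)[3])
print(quat(bot.get_obs()['tool_rot']))
E
```

```text
top [[-0.00403331  0.99513247 -0.09846371]
 [-0.99976455 -0.00191342  0.02161461]
 [ 0.02132099  0.0985277   0.99490588]]
side [[-0.7920744   0.41002525 -0.45221392]
 [-0.61041477 -0.52783814  0.59057659]
 [ 0.00345555  0.74381866  0.66837255]]
[[-6.47436333e-04  3.38075940e-01 -9.41118611e-01]
 [ 1.49590491e-03 -9.41117428e-01 -3.38076544e-01]
 [-9.99998672e-01 -1.62670699e-03  1.03584157e-04]]
```

View pics/top0.png

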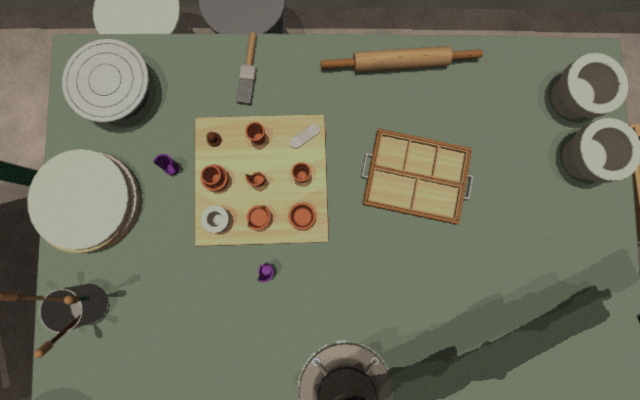

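View pics/side0.png

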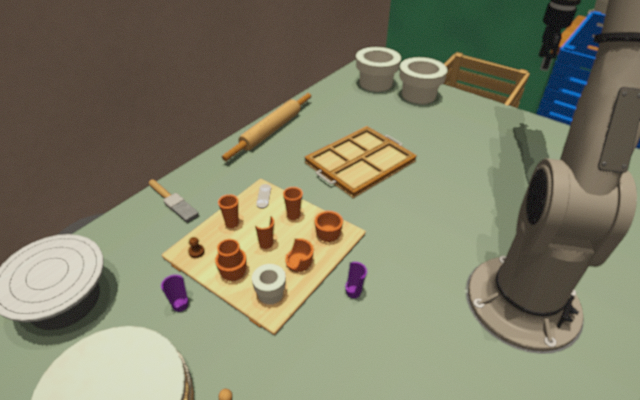

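```bash
python3 - <<'E'
import cv2
a=cv2.imread('pics/top0.png')[105:255,185:335]; cv2.imwrite('pics/top0z.png',cv2.resize(a,(600,600),interpolation=cv2.INTER_CUBIC))
a=cv2.imread('pics/side0.png')[165:330,150:380]; cv2.imwrite('pics/side0z.png',cv2.resize(a,(800,574),interpolation=cv2.INTER_CUBIC))
a=cv2.imread('pics/top0.png')[120:230,355:480]; cv2.imwrite('pics/tray0z.png',cv2.resize(a,(625,550),interpolation=cv2.INTER_CUBIC))
E
```

```text
(no output)
```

View pics/top0z.png

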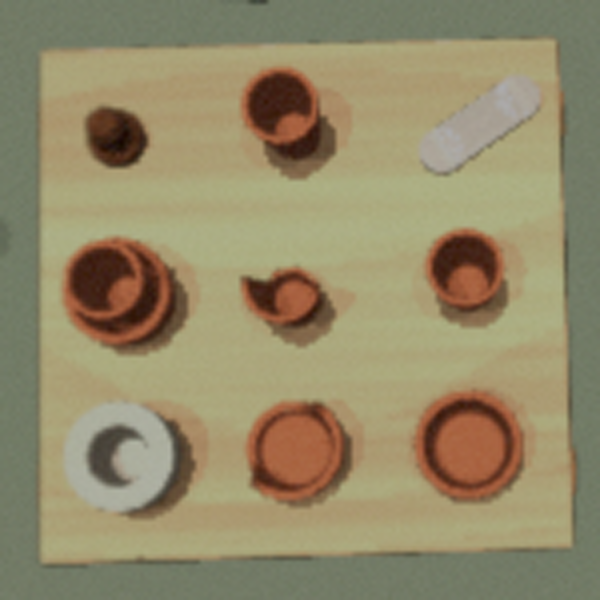

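View pics/side0z.png

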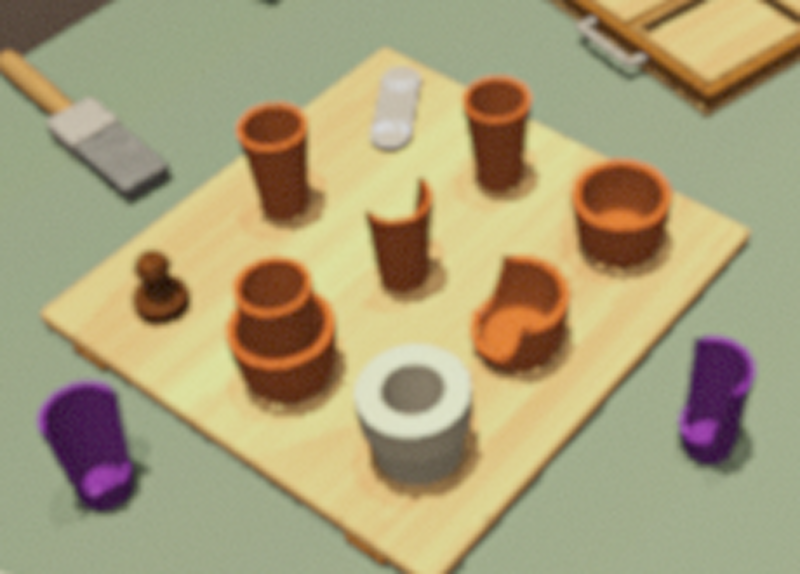

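View pics/tray0z.png

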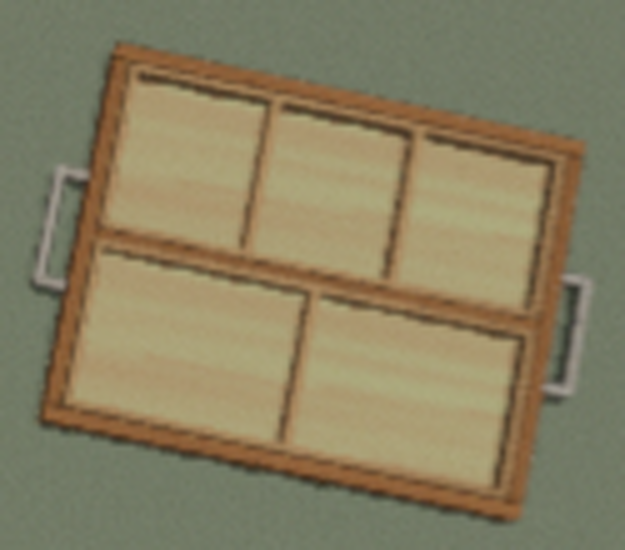

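```bash
cat > meas.py <<'E'
from h import *
def circ(X):
    A=np.c_[2*X,np.ones(len(X))]; b=(X**2).sum(1); s=np.linalg.lstsq(A,b,rcond=None)[0]
    r=np.sqrt(s[2]+s[0]**2+s[1]**2); return s[0],s[1],r,np.abs(np.linalg.norm(X-s[:2],axis=1)-r).mean()
E
python3 - <<'E'
from meas import *
S={n:np.load(f'pics/{n}0.npz') for n in('top','side')}
C={n:cloud(n,S[n]['d']) for n in S}
px={'cup_far':(255,132),'cup_right':(301,172),'nest':(214,178),'bcup':(257,180),'bbowl':(259,218),'bowl':(302,216),'mould':(214,219),'knob':(213,138)}
P=C['top']; print('board z', np.nanmedian(P[150:165,270:290,2]),'bench',np.nanmedian(P[120:200,340:355,2]))
Q=C['side']; print('side: board', np.nanmedian(Q[258:268,190:210,2]))
for k,c in px.items():
    g=onplane('top',[c],0.07)[0]
    for n in C:
        X=C[n].reshape(-1,3); X=X[np.isfinite(X[:,0])]
        X=X[np.linalg.norm(X[:,:2]-g[:2],axis=1)<0.046]
        zt=np.percentile(X[:,2],99.5); 
        T=X[X[:,2]>zt-0.006]
        print(k,n,'z',zt.round(4),'n',len(T),'circ',np.round(circ(T[:,:2]),4))
E
```

```text
board z 0.015575370352548079 bench 0.0004630204985716091
side: board 0.016394181101560656
cup_far top z 0.094 n 104 circ [0.6465 0.2245 0.022  0.0011]
cup_far side z 0.0944 n 119 circ [0.6455 0.2241 0.0221 0.0014]
cup_right top z 0.0942 n 102 circ [0.5454 0.1104 0.0218 0.0011]
cup_right side z 0.0943 n 108 circ [0.5441 0.1103 0.022  0.0013]
nest top z 0.1015 n 98 circ [0.5371 0.3288 0.0221 0.0012]
nest side z 0.1011 n 155 circ [0.5359 0.3285 0.0221 0.0014]
bcup top z 0.094 n 56 circ [0.5348 0.2225 0.0218 0.0012]
bcup side z 0.0942 n 71 circ [0.5341 0.2222 0.022  0.0014]
bbowl top z 0.0662 n 93 circ [0.4378 0.2199 0.0303 0.0015]
bbowl side z 0.0662 n 130 circ [0.437  0.2199 0.0307 0.0018]
bowl top z 0.0667 n 169 circ [0.4391 0.109  0.0307 0.0014]
bowl side z 0.0671 n 191 circ [0.4379 0.1089 0.0307 0.0017]
mould top z 0.0796 n 350 circ [0.4313 0.3225 0.0272 0.0037]
mould side z 0.0791 n 528 circ [0.4304 0.3224 0.0275 0.0039]
knob top z 0.0644 n 51 circ [0.6429 0.3417 0.0076 0.002 ]
knob side z 0.064 n 62 circ [0.6416 0.3419 0.0077 0.0022]
```

```bash
python3 - <<'E'
from meas import *
S={n:np.load(f'pics/{n}0.npz') for n in('top','side')}
rect={'top':(110,230,345,490),'side':(115,205,290,425)}
for n in S:
    im=S[n]['im']; d=S[n]['d']; P=cloud(n,d)
    hsv=cv2.cvtColor(im,cv2.COLOR_RGB2HSV)
    a,b,c,e=rect[n]
    m=np.zeros(d.shape,bool); m[a:b,c:e]=True
    wood=m&(hsv[...,1]>70)&(hsv[...,0]<32)
    cs,_=cv2.findContours(wood.astype(np.uint8),cv2.RETR_EXTERNAL,cv2.CHAIN_APPROX_NONE)
    cc=max(cs,key=cv2.contourArea)[:,0]
    # rim top points via cloud
    rim=wood&(P[...,2]>0.019)&(P[...,2]<0.04)
    X=onplane(n,cc,0.024)[:,:2].astype(np.float32)*1000
    print(n,'contour rect',cv2.minAreaRect(X))
    X=P[rim][:,:2].astype(np.float32)*1000
    print(n,'cloud rect',cv2.minAreaRect(X),'rim z',np.median(P[rim][:,2]))
    H=wood&(P[...,2]<0.018)&(hsv[...,2]>120)
    H=cv2.morphologyEx(H.astype(np.uint8),cv2.MORPH_OPEN,np.ones((3,3)))
    k,l,st,ce=cv2.connectedComponentsWithStats(H,connectivity=4)
    for i in range(1,k):
        if st[i,4]>150:
            Y=P[l==i]; r=cv2.minAreaRect(Y[:,:2].astype(np.float32)*1000); print('  cell',np.round(ce[i]),st[i,4],'z',np.median(Y[:,2]).round(4),np.round(r[0]),np.round(r[1]),round(r[2],1))
# bowl1 rim
for n in S:
    P=cloud(n,S[n]['d']).reshape(-1,3); P=P[np.isfinite(P[:,0])]
    P=P[(np.linalg.norm(P[:,:2]-[0.5365,0.327],axis=1)<0.046)]
    T=P[(P[:,2]>0.056)&(P[:,2]<0.067)]
    T=T[np.linalg.norm(T[:,:2]-[0.5365,0.3287],axis=1)>0.0255]
    print(n,len(T),np.round(circ(T[:,:2]),4))
    for k in [(0.5365,0.327)]:
        pass
E
```

```text
top contour rect ((545.9173583984375, -193.61654663085938), (258.58740234375, 208.48480224609375), 77.92101287841797)
top cloud rect ((547.1070556640625, -194.63255310058594), (255.76705932617188, 207.75418090820312), 77.8939437866211) rim z 0.02397679487263915
  cell [392. 152.] 762 z 0.0105 [ 611. -130.] [72. 79.] 77.6
  cell [421. 158.] 733 z 0.0105 [ 595. -207.] [70. 79.] 78.1
  cell [450. 157.] 315 z 0.0106 [ 600. -288.] [68. 35.] 78.5
  cell [448. 172.] 362 z 0.0105 [ 560. -279.] [69. 41.] 80.3
  cell [392. 189.] 1231 z 0.0105 [ 512. -129.] [111.  80.] 77.5
  cell [437. 190.] 516 z 0.0105 [ 509. -248.] [109.  36.] 78.2
  cell [435. 206.] 609 z 0.0106 [ 468. -240.] [109.  41.] 78.5
side contour rect ((541.2034912109375, -186.92266845703125), (278.6699523925781, 224.77993774414062), 78.37342834472656)
side cloud rect ((579.3502197265625, -210.34378051757812), (347.44830322265625, 438.89727783203125), 44.445465087890625) rim z 0.025323502652689678
  cell [368. 140.] 261 z 0.0122 [ 583. -293.] [63. 72.] 75.8
  cell [349. 149.] 292 z 0.0125 [ 597. -214.] [67. 73.] 76.1
  cell [386. 157.] 510 z 0.0123 [ 491. -254.] [104.  74.] 78.0
  cell [330. 159.] 328 z 0.0123 [ 614. -139.] [63. 75.] 77.4
  cell [358. 173.] 590 z 0.0123 [ 516. -138.] [104.  75.] 76.9
top 145 [0.5363 0.3294 0.031  0.0016]
side 226 [0.5344 0.3294 0.0307 0.0016]
```

Request:
step_arm(plan=[[0, 0, 0, -0.027, 0, 0], [0, 0, 0, -0.027, 0, 0], [0, 0, 0, -0.027, 0, 0], [0, 0, 0, -0.027, 0, 0], [0, 0, 0, -0.027, 0, 0], [0, 0, 0, -0.0265, 0, 0], [0, 0, 0, 0, 0, 0]], fingers=-1, force=30)

```text
t: 0.98
eef_pos: [0.2279, -0.635, 0.2307]
tool_rot: [0.444, 0.551, 0.444, -0.55]
contact_force: [0.5, -1.4, -0.1]
gripper_width: 1.0
```

```bash
cat > go.py <<'E'
from h import *
import sys
T={'cupfar':(.646,.2243),'cupright':(.5448,.1103),'cup1':(.5365,.3287),'bowl1':(.5355,.3294),'bowl2':(.4385,.109),
'c1':(.6098,-.1278),'c2':(.5934,-.2041),'c3':(.577,-.2804),'b1':(.5118,-.1272),'b2':(.4874,-.2406)}
def rep(name=None,z=None):
    o=bot.get_obs(); R=quat(o['tool_rot']); p=o['eef_pos']
    print('t',round(o['t'],2),'p',p.round(4),'w',round(o['gripper_width'],3),'F',np.round(o['contact_force'],1),'q7',round(o['q'][6],2),'q1',round(o['q'][0],2))
    jaw=np.degrees(np.arctan2(R[1,1],R[0,1])); print('jaw',jaw.round(2),'x',R[:,0].round(4))
    if name:
        t=np.array([*T[name],z if z else p[2]]); d=R.T@(t-p)/0.04; print('units to',name,d.round(2), 'rows',np.ceil(np.abs(d).max()))
if __name__=='__main__': rep(sys.argv[1],float(sys.argv[2]) if len(sys.argv)>2 else None)
E
python3 go.py cupright 0.2
```

```text
t 0.97 p [ 0.2279 -0.635   0.2307] w 1.0 F [ 0.5 -1.4 -0.1] q7 0.84 q1 1.27
jaw -12.2 x [-1.0e-04  1.1e-03 -1.0e+00]
units to cupright [  0.79   3.81 -19.89] rows 20.0
```

Request:
step_arm(plan=[[0, 0.19, -0.9, 0, 0, 0], [0, 0.19, -1, 0, 0, 0], [0, 0.19, -1, 0, 0, 0], [0, 0.19, -1, 0, 0, 0], [0, 0.19, -1, 0, 0, 0], [0, 0.19, -1, 0, 0, 0], [0, 0.19, -1, 0, 0, 0], [0, 0.19, -1, 0, 0, 0]])

```text
t: 1.98
eef_pos: [0.3542, -0.3377, 0.2313]
tool_rot: [0.443, 0.551, 0.443, -0.551]
contact_force: [-0.6, 0.1, 0.3]
gripper_width: 0.998
```

Request:
step_arm(plan=[[0, 0.19, -1, 0, 0, 0], [0, 0.19, -1, 0, 0, 0], [0, 0.19, -1, 0, 0, 0], [0, 0.19, -1, 0, 0, 0], [0, 0.19, -1, 0, 0, 0], [0, 0.19, -1, 0, 0, 0], [0, 0.19, -1, 0, 0, 0], [0, 0.19, -1, 0, 0, 0]])

```text
t: 2.98
eef_pos: [0.4807, -0.0378, 0.2313]
tool_rot: [0.443, 0.551, 0.443, -0.551]
contact_force: [0.3, -0.4, -0.3]
gripper_width: 0.998
```

```bash
python3 go.py cupright 0.14
```

```text
t 2.98 p [ 0.4807 -0.0378  0.2313] w 0.998 F [ 0.3 -0.4 -0.3] q7 -0.4 q1 0.48
jaw -12.36 x [ 1.e-04 -1.e-04 -1.e+00]
units to cupright [ 2.28  0.77 -3.96] rows 4.0
```

Request:
step_arm(plan=[[0, 0.19, -1, 0, 0, 0], [0, 0.19, -1, 0, 0, 0], [0, 0.19, -1, 0, 0, 0], [0.28, 0.2, -0.96, 0, 0, 0], [1, 0, 0, 0, 0, 0], [1, 0, 0, 0, 0, 0], [0, 0, 0, 0, 0, 0]])

```text
t: 3.85
eef_pos: [0.5415, 0.1087, 0.1374]
tool_rot: [-0.443, -0.548, -0.445, 0.553]
contact_force: [-0.1, -0.9, 0.0]
gripper_width: 1.001
```

```bash
python3 go.py cupright 0.05; python3 - <<'E'
from h import *
a,_=snap('top','a1');b,_=snap('side','b1')
x=cv2.resize(a[105:255,185:355],(425,375)); y=cv2.resize(b[60:300,150:400],(390,375))
cv2.imwrite('pics/ab1.png',np.hstack([x,y])[:,:,::-1])
E
```

```text
t 3.85 p [0.5415 0.1087 0.1374] w 1.001 F [-0.1 -0.9  0. ] q7 -0.81 q1 0.16
jaw -12.25 x [-0.0064 -0.0015 -1.    ]
units to cupright [ 2.18  0.09 -0.06] rows 3.0
```

View pics/ab1.png

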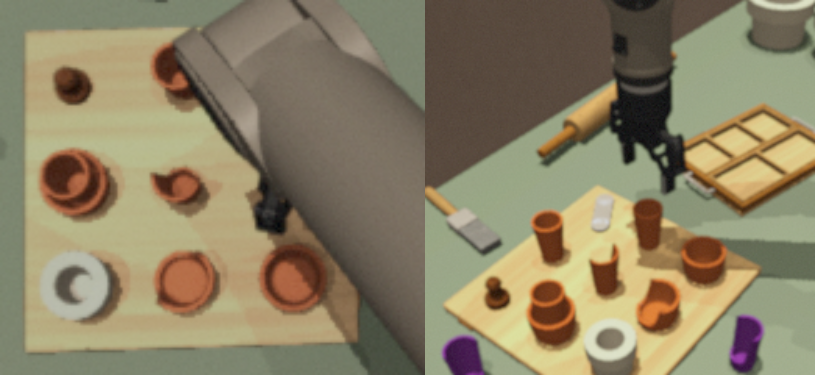

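```bash
python3 go.py cupright 0.05; python3 - <<'E'
from h import *
for n in('top','side'):
    print(n,proj(n,[[.5425,.109,.137],[.5448,.1103,.091]]))
E
```

```text
t 3.95 p [0.5442 0.1097 0.1409] w 1.004 F [-1.1 -0.3  0.4] q7 -0.81 q1 0.16
jaw -12.21 x [ 3.e-04  2.e-04 -1.e+00]
units to cupright [ 2.27  0.01 -0.02] rows 3.0
top [[300.93174914 169.27200524]
 [300.93872591 171.67465108]]
side [[292.70627478 178.72473474]
 [292.23222267 193.58216481]]
```

Request:
step_arm(plan=[[0.6, 0.01, -0.02, 0, 0, 0], [0.6, 0, 0, 0, 0, 0], [0.6, 0, 0, 0, 0, 0], [0.4, 0, 0, 0, 0, 0], [0.1, 0, 0, 0, 0, 0], [0, 0, 0, 0, 0, 0]])

```text
t: 4.7
eef_pos: [0.545, 0.1104, 0.0489]
tool_rot: [0.445, 0.55, 0.444, -0.55]
contact_force: [-0.3, -0.2, 0.2]
gripper_width: 0.996
```

Request:
step_arm(plan=[[0, 0, 0, 0, 0, 0], [0, 0, 0, 0, 0, 0], [0, 0, 0, 0, 0, 0], [0, 0, 0, 0, 0, 0], [0, 0, 0, 0, 0, 0], [0, 0, 0, 0, 0, 0], [0, 0, 0, 0, 0, 0], [0, 0, 0, 0, 0, 0]], fingers=1, force=30)

```text
t: 5.7
eef_pos: [0.545, 0.1105, 0.049]
tool_rot: [0.445, 0.55, 0.444, -0.549]
contact_force: [-1.0, 0.6, 5.9]
gripper_width: 0.554
```

```bash
python3 go.py cupright 0.05; python3 - <<'E'
from h import *
b,_=snap('side','b2')
cv2.imwrite('pics/b2z.png',cv2.resize(b[100:260,200:400],(800,640))[:600,:,::-1])
E
```

```text
t 5.7 p [0.545  0.1105 0.049 ] w 0.554 F [-1.   0.6  5.9] q7 -0.9 q1 0.1
jaw -12.11 x [ 1.5e-03  3.0e-04 -1.0e+00]
units to cupright [-0.02 -0.    0.01] rows 1.0
```

View pics/b2z.png

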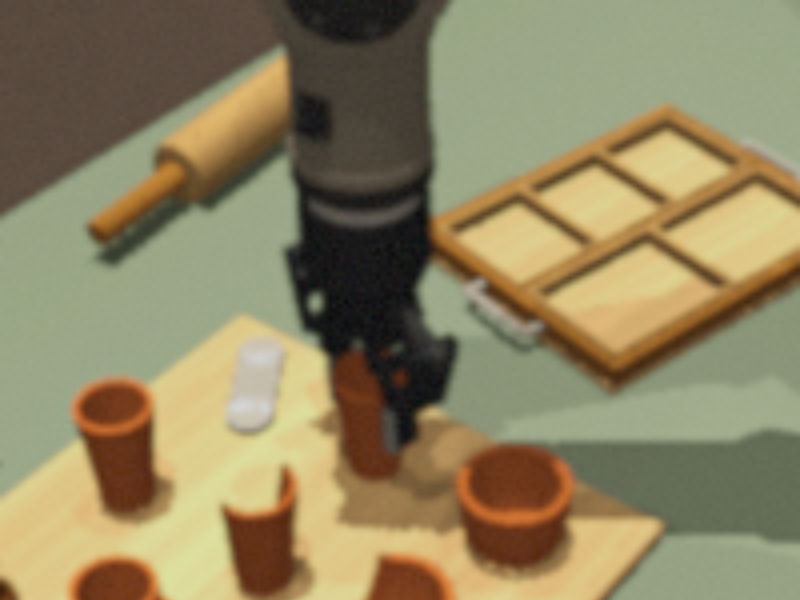

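Request:
step_arm(plan=[[-0.3, 0, 0, 0, 0, 0], [-0.6, 0, 0, 0, 0, 0], [-0.8, 0, 0, 0, 0, 0], [-0.8, 0, 0, 0, 0, 0], [-0.4, 0, 0, 0, 0, 0], [0, 0, 0, 0, 0, 0]])

```text
t: 6.5
eef_pos: [0.5449, 0.1102, 0.1651]
tool_rot: [0.445, 0.551, 0.444, -0.549]
contact_force: [0.3, -0.2, -2.1]
gripper_width: 0.553
```

```bash
python3 go.py c1 0.1
```

```text
t 6.5 p [0.5449 0.1102 0.1651] w 0.553 F [ 0.3 -0.2 -2.1] q7 -0.79 q1 0.18
jaw -12.12 x [ 2.1e-03  2.0e-04 -1.0e+00]
units to c1 [1.63 2.83 5.48] rows 6.0
```

Request:
step_arm(plan=[[0, 0.21, 0.4, 0, 0, 0], [0, 0.41, 0.8, 0, 0, 0], [0, 0.46, 0.9, 0, 0, 0], [0, 0.46, 0.9, 0, 0, 0], [0, 0.46, 0.9, 0, 0, 0], [0, 0.41, 0.8, 0, 0, 0], [0, 0.26, 0.5, 0, 0, 0], [0, 0.15, 0.28, 0, 0, 0]])

```text
t: 7.5
eef_pos: [0.6082, -0.1294, 0.1631]
tool_rot: [-0.444, -0.55, -0.445, 0.551]
contact_force: [0.5, 0.2, -1.3]
gripper_width: 0.552
```

Request:
step_arm(plan=[[0.4, 0, 0, 0, 0, 0], [0.6, 0, 0, 0, 0, 0], [0.6, 0, 0, 0, 0, 0], [0.4, 0, 0, 0, 0, 0], [0, 0, 0, 0, 0, 0]])

```text
t: 8.12
eef_pos: [0.6075, -0.1265, 0.0825]
tool_rot: [-0.444, -0.549, -0.446, 0.55]
contact_force: [-0.5, -0.1, -0.6]
gripper_width: 0.552
```

```bash
python3 go.py c1 0.045; python3 - <<'E'
from h import *
b,_=snap('side','b3');a,_=snap('top','a3')
y=cv2.resize(b[80:220,270:440],(485,400)); x=cv2.resize(a[110:240,350:480],(300,300))
x=np.vstack([x,np.zeros((100,300,3),np.uint8)])
cv2.imwrite('pics/b3z.png',np.hstack([y,x])[:,:,::-1])
E
```

```text
t 8.12 p [ 0.6075 -0.1265  0.0825] w 0.552 F [-0.5 -0.1 -0.6] q7 -0.41 q1 0.47
jaw -12.01 x [-0.003  0.001 -1.   ]
units to c1 [0.94 0.07 0.02] rows 1.0
```

View pics/b3z.png

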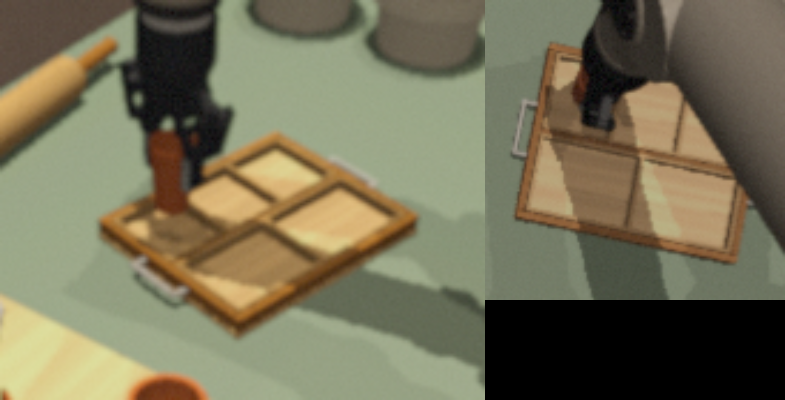

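Request:
step_arm(plan=[[0.3, 0.02, 0.02, 0, 0, 0], [0.3, 0, 0, 0, 0, 0], [0.2, 0, 0, 0, 0, 0], [0.12, 0, 0, 0, 0, 0], [0, 0, 0, 0, 0, 0], [0, 0, 0, 0, 0, 0]])

```text
t: 8.98
eef_pos: [0.6096, -0.1287, 0.0476]
tool_rot: [0.445, 0.55, 0.444, -0.55]
contact_force: [0.6, 0.1, -1.5]
gripper_width: 0.554
```

```bash
python3 go.py c1 0.044
```

```text
t 8.97 p [ 0.6096 -0.1287  0.0476] w 0.554 F [ 0.6  0.1 -1.5] q7 -0.44 q1 0.46
jaw -12.1 x [ 6.e-04 -0.e+00 -1.e+00]
units to c1 [ 0.09  0.   -0.02] rows 1.0
```

Request:
step_arm(plan=[[0.04, 0, 0, 0, 0, 0], [0.04, 0, 0, 0, 0, 0], [0, 0, 0, 0, 0, 0]])

```text
t: 9.35
eef_pos: [0.6094, -0.1288, 0.0442]
tool_rot: [0.445, 0.55, 0.444, -0.55]
contact_force: [0.8, -0.6, 0.4]
gripper_width: 0.551
```

Request:
step_arm(plan=[[0, 0, 0, 0, 0, 0], [0, 0, 0, 0, 0, 0], [0, 0, 0, 0, 0, 0], [0, 0, 0, 0, 0, 0], [0, 0, 0, 0, 0, 0], [0, 0, 0, 0, 0, 0]], fingers=-1)

```text
t: 10.1
eef_pos: [0.6093, -0.1288, 0.0441]
tool_rot: [0.445, 0.55, 0.444, -0.55]
contact_force: [-0.3, -0.9, -0.3]
gripper_width: 0.997
```

Request:
step_arm(plan=[[-0.3, 0, 0, 0, 0, 0], [-0.6, 0, 0, 0, 0, 0], [-0.9, 0, 0, 0, 0, 0], [-0.8, 0, 0, 0, 0, 0], [-0.3, 0, 0, 0, 0, 0], [0, 0, 0, 0, 0, 0]])

```text
t: 10.85
eef_pos: [0.6096, -0.1288, 0.1608]
tool_rot: [0.445, 0.55, 0.444, -0.55]
contact_force: [0.1, 0.8, -0.4]
gripper_width: 1.005
```

```bash
python3 go.py cupfar 0.15; python3 - <<'E'
from h import *
b,_=snap('side','b4')
cv2.imwrite('pics/b4z.png',cv2.resize(b[70:220,270:440],(680,600))[:,:,::-1])
E
```

```text
t 10.85 p [ 0.6096 -0.1288  0.1608] w 1.005 F [ 0.1  0.8 -0.4] q7 -0.36 q1 0.51
jaw -12.11 x [ 1.4e-03 -5.0e-04 -1.0e+00]
units to cupfar [ 0.27 -0.96 -8.82] rows 9.0
```

View pics/b4z.png

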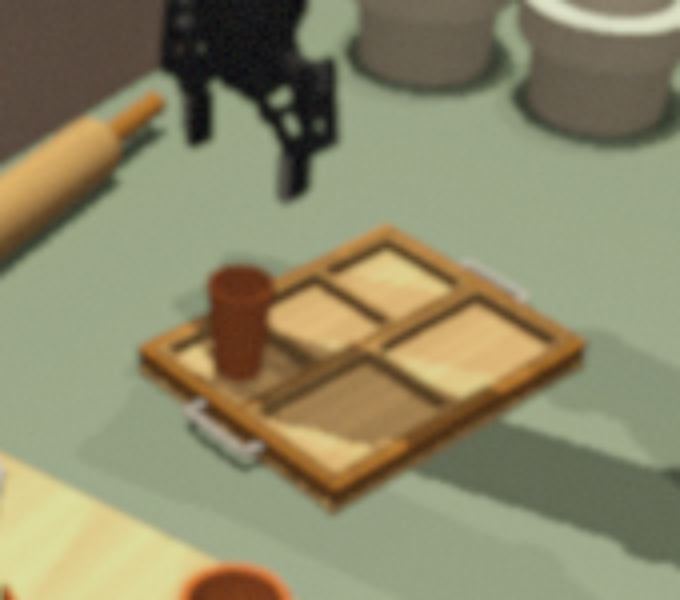

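Request:
step_arm(plan=[[0, -0.05, -0.42, 0, 0, 0], [0, -0.1, -0.9, 0, 0, 0], [0, -0.11, -1, 0, 0, 0], [0, -0.11, -1, 0, 0, 0], [0, -0.11, -1, 0, 0, 0], [0, -0.11, -1, 0, 0, 0], [0, -0.11, -1, 0, 0, 0], [0, -0.11, -1, 0, 0, 0]])

```text
t: 11.9
eef_pos: [0.6378, 0.1671, 0.1587]
tool_rot: [-0.444, -0.549, -0.445, 0.55]
contact_force: [0.7, -0.1, -0.4]
gripper_width: 1.003
```

Request:
step_arm(plan=[[0, -0.1, -0.9, 0, 0, 0], [0, -0.04, -0.4, 0, 0, 0], [0, -0.01, -0.2, 0, 0, 0], [0.3, 0, 0, 0, 0, 0], [0.3, 0, 0, 0, 0, 0], [0, 0, 0, 0, 0, 0], [0, 0, 0, 0, 0, 0]])

```text
t: 12.78
eef_pos: [0.6459, 0.2236, 0.136]
tool_rot: [-0.444, -0.55, -0.444, 0.55]
contact_force: [0.2, -0.4, 0.8]
gripper_width: 1.004
```

```bash
python3 go.py cupfar 0.049
```

```text
t 12.78 p [0.6459 0.2236 0.136 ] w 1.004 F [ 0.2 -0.4  0.8] q7 -0.93 q1 -0.05
jaw -12.16 x [-1.e-04 -2.e-04 -1.e+00]
units to cupfar [ 2.18 -0.   -0.02] rows 3.0
```

Request:
step_arm(plan=[[0.5, 0, -0.02, 0, 0, 0], [0.6, 0, 0, 0, 0, 0], [0.6, 0, 0, 0, 0, 0], [0.4, 0, 0, 0, 0, 0], [0.08, 0, 0, 0, 0, 0], [0, 0, 0, 0, 0, 0]])

```text
t: 13.52
eef_pos: [0.6461, 0.2253, 0.0491]
tool_rot: [0.445, 0.55, 0.445, -0.55]
contact_force: [0.2, 0.7, 0.0]
gripper_width: 1.0
```

Request:
step_arm(plan=[[0, 0, 0, 0, 0, 0], [0, 0, 0, 0, 0, 0], [0, 0, 0, 0, 0, 0], [0, 0, 0, 0, 0, 0], [0, 0, 0, 0, 0, 0], [0, 0, 0, 0, 0, 0], [0, 0, 0, 0, 0, 0]], fingers=1, force=30)

```text
t: 14.4
eef_pos: [0.6465, 0.2254, 0.0499]
tool_rot: [0.445, 0.55, 0.444, -0.549]
contact_force: [-0.3, -0.4, 5.9]
gripper_width: 0.546
```

Request:
step_arm(plan=[[-0.3, 0, 0, 0, 0, 0], [-0.6, 0, 0, 0, 0, 0], [-0.8, 0, 0, 0, 0, 0], [-0.8, 0, 0, 0, 0, 0], [-0.4, 0, 0, 0, 0, 0], [0, 0, 0, 0, 0, 0]])

```text
t: 15.15
eef_pos: [0.6466, 0.2253, 0.1667]
tool_rot: [0.445, 0.551, 0.444, -0.549]
contact_force: [0.4, -0.4, -1.3]
gripper_width: 0.549
```

```bash
python3 go.py c3 0.15; python3 - <<'E'
from h import *
b,_=snap('side','b5')
cv2.imwrite('pics/b5z.png',cv2.resize(b[100:310,140:400],(743,600))[:,:,::-1])
E
```

```text
t 15.15 p [0.6466 0.2253 0.1667] w 0.549 F [ 0.4 -0.4 -1.3] q7 -0.91 q1 -0.04
jaw -12.12 x [ 2.7e-03  9.0e-04 -1.0e+00]
units to c3 [ 0.4   0.95 12.73] rows 13.0
```

View pics/b5z.png

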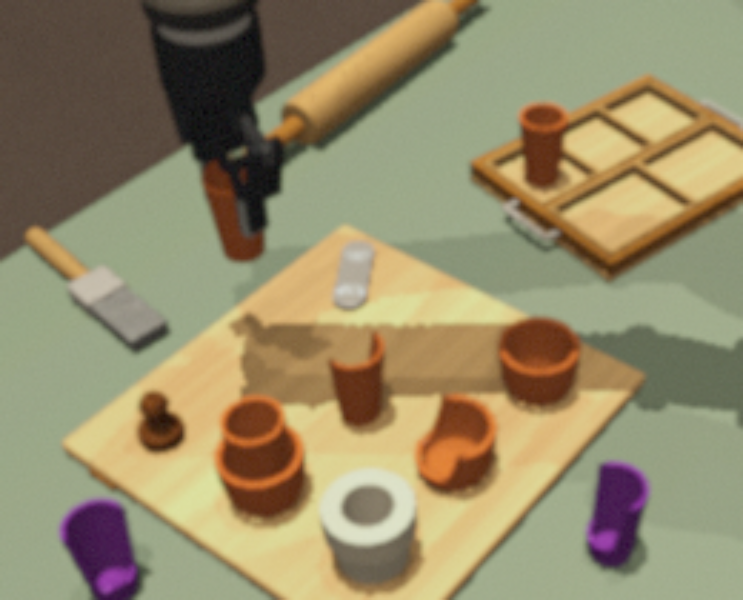

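Request:
step_arm(plan=[[0, 0.03, 0.4, 0, 0, 0], [0, 0.06, 0.8, 0, 0, 0], [0, 0.075, 1, 0, 0, 0], [0, 0.075, 1, 0, 0, 0], [0, 0.075, 1, 0, 0, 0], [0, 0.075, 1, 0, 0, 0], [0, 0.075, 1, 0, 0, 0], [0, 0.075, 1, 0, 0, 0]])

```text
t: 16.2
eef_pos: [0.605, -0.0639, 0.1635]
tool_rot: [-0.444, -0.549, -0.445, 0.551]
contact_force: [0.3, 0.3, -0.7]
gripper_width: 0.542
```

Request:
step_arm(plan=[[0, 0.075, 1, 0, 0, 0], [0, 0.075, 1, 0, 0, 0], [0, 0.075, 1, 0, 0, 0], [0, 0.075, 1, 0, 0, 0], [0, 0.06, 0.8, 0, 0, 0], [0, 0.04, 0.5, 0, 0, 0], [0, 0.02, 0.23, 0, 0, 0], [0, 0, 0, 0, 0, 0]])

```text
t: 17.2
eef_pos: [0.5765, -0.2806, 0.1646]
tool_rot: [0.444, 0.55, 0.445, -0.55]
contact_force: [-0.1, 0.0, -0.3]
gripper_width: 0.543
```

```bash
python3 go.py c3 0.06
```

```text
t 17.2 p [ 0.5765 -0.2806  0.1646] w 0.543 F [-0.1  0.  -0.3] q7 -0.1 q1 0.72
jaw -12.11 x [-4.e-04  6.e-04 -1.e+00]
units to c3 [ 2.61  0.01 -0.01] rows 3.0
```

Request:
step_arm(plan=[[0.4, 0, 0, 0, 0, 0], [0.6, 0, 0, 0, 0, 0], [0.6, 0, 0, 0, 0, 0], [0.6, 0, 0, 0, 0, 0], [0.4, 0, 0, 0, 0, 0], [0.2, 0, 0, 0, 0, 0], [0.1, 0, 0, 0, 0, 0], [0, 0, 0, 0, 0, 0]])

```text
t: 18.2
eef_pos: [0.577, -0.2809, 0.0493]
tool_rot: [0.445, 0.55, 0.444, -0.55]
contact_force: [-0.0, -0.6, -0.6]
gripper_width: 0.548
```

Request:
step_arm(plan=[[0.05, 0, 0, 0, 0, 0], [0.05, 0, 0, 0, 0, 0], [0, 0, 0, 0, 0, 0]])

```text
t: 18.58
eef_pos: [0.5768, -0.281, 0.0451]
tool_rot: [0.445, 0.55, 0.444, -0.55]
contact_force: [-0.4, 0.9, 0.0]
gripper_width: 0.541
```

```bash
python3 go.py c3 0.0445;  python3 - <<'E'
from h import *
b,_=snap('side','b6')
cv2.imwrite('pics/b6z.png',cv2.resize(b[60:210,270:440],(680,600))[:,:,::-1])
E
```

```text
t 18.57 p [ 0.5768 -0.281   0.0451] w 0.541 F [-0.4  0.9  0. ] q7 -0.17 q1 0.68
jaw -12.11 x [ 4.e-04 -2.e-04 -1.e+00]
units to c3 [ 0.01  0.   -0.02] rows 1.0
```

View pics/b6z.png

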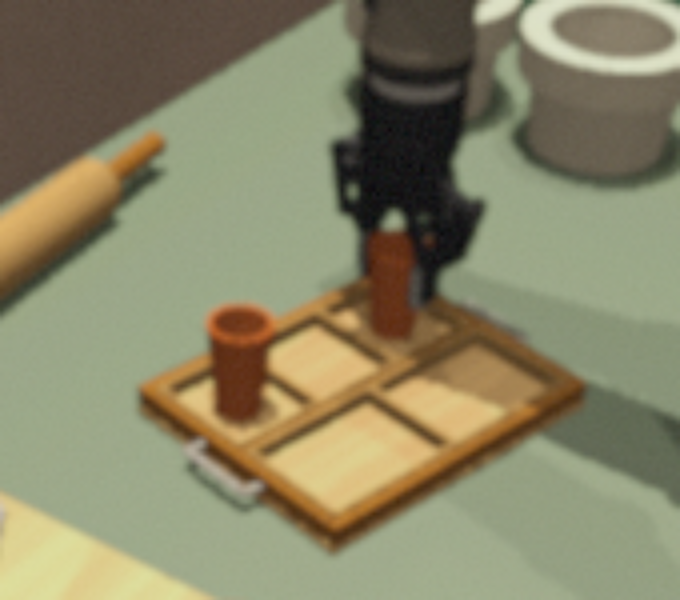

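Request:
step_arm(plan=[[0.02, 0, 0, 0, 0, 0], [0, 0, 0, 0, 0, 0]])

```text
t: 18.88
eef_pos: [0.577, -0.2812, 0.0449]
tool_rot: [0.445, 0.55, 0.444, -0.55]
contact_force: [-1.4, -0.2, 4.6]
gripper_width: 0.546
```

Request:
step_arm(plan=[[0, 0, 0, 0, 0, 0], [0, 0, 0, 0, 0, 0], [0, 0, 0, 0, 0, 0], [0, 0, 0, 0, 0, 0], [0, 0, 0, 0, 0, 0]], fingers=-1)

```text
t: 19.5
eef_pos: [0.5766, -0.2809, 0.044]
tool_rot: [-0.444, -0.55, -0.445, 0.55]
contact_force: [-0.5, -0.4, 0.5]
gripper_width: 0.999
```

Request:
step_arm(plan=[[-0.3, 0, 0, 0, 0, 0], [-0.6, 0, 0, 0, 0, 0], [-0.9, 0, 0, 0, 0, 0], [-0.8, 0, 0, 0, 0, 0], [-0.3, 0, 0, 0, 0, 0], [0, 0, 0, 0, 0, 0]])

```text
t: 20.25
eef_pos: [0.5769, -0.2811, 0.1608]
tool_rot: [0.445, 0.55, 0.444, -0.55]
contact_force: [-0.7, 0.5, -0.3]
gripper_width: 0.999
```

```bash
python3 go.py cup1 0.15;  python3 - <<'E'
from h import *
b,_=snap('side','b7')
cv2.imwrite('pics/b7z.png',cv2.resize(b[60:210,270:440],(680,600))[:,:,::-1])
E
```

```text
t 20.25 p [ 0.5769 -0.2811  0.1608] w 0.999 F [-0.7  0.5 -0.3] q7 -0.1 q1 0.72
jaw -12.11 x [ 1.3e-03 -8.0e-04 -1.0e+00]
units to cup1 [  0.26  -4.19 -14.69] rows 15.0
```

View pics/b7z.png

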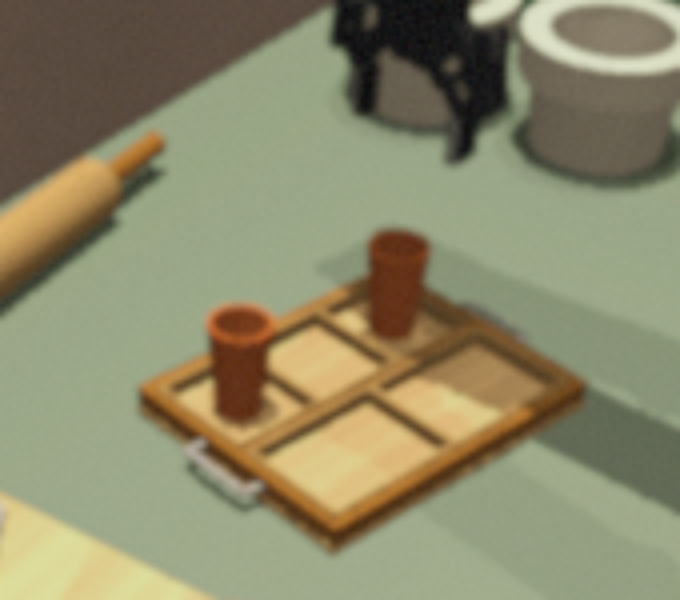

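Request:
step_arm(plan=[[0, -0.11, -0.4, 0, 0, 0], [0, -0.23, -0.8, 0, 0, 0], [0, -0.285, -1, 0, 0, 0], [0, -0.285, -1, 0, 0, 0], [0, -0.285, -1, 0, 0, 0], [0, -0.285, -1, 0, 0, 0], [0, -0.285, -1, 0, 0, 0], [0, -0.285, -1, 0, 0, 0]])

```text
t: 21.3
eef_pos: [0.5553, 0.0204, 0.159]
tool_rot: [-0.444, -0.549, -0.445, 0.55]
contact_force: [-0.1, 0.1, -0.2]
gripper_width: 1.001
```

Request:
step_arm(plan=[[0, -0.285, -1, 0, 0, 0], [0, -0.285, -1, 0, 0, 0], [0, -0.285, -1, 0, 0, 0], [0, -0.285, -1, 0, 0, 0], [0, -0.285, -1, 0, 0, 0], [0, -0.285, -1, 0, 0, 0], [0, -0.23, -0.8, 0, 0, 0], [0, -0.14, -0.5, 0, 0, 0]])

```text
t: 22.3
eef_pos: [0.5346, 0.3233, 0.1591]
tool_rot: [-0.445, -0.549, -0.446, 0.55]
contact_force: [0.6, -1.3, -0.5]
gripper_width: 1.001
```

Request:
step_arm(plan=[[0, -0.05, -0.19, 0, 0, 0], [0.2, 0, 0, 0, 0, 0], [0.2, 0, 0, 0, 0, 0], [0, 0, 0, 0, 0, 0], [0, 0, 0, 0, 0, 0]])

```text
t: 22.92
eef_pos: [0.5366, 0.3281, 0.1441]
tool_rot: [-0.444, -0.55, -0.444, 0.55]
contact_force: [-0.3, 0.1, -0.6]
gripper_width: 1.0
```

```bash
python3 go.py cup1 0.067;  python3 - <<'E'
from h import *
b,_=snap('side','b8');a,_=snap('top','a8')
y=cv2.resize(b[150:300,180:330],(400,400)); x=cv2.resize(a[130:230,180:280],(400,400))
cv2.imwrite('pics/b8z.png',np.hstack([y,x])[:,:,::-1])
E
```

```text
t 22.93 p [0.5366 0.3281 0.1441] w 1.0 F [-0.3  0.1 -0.6] q7 -1.17 q1 -0.2
jaw -12.16 x [-0.e+00 -2.e-04 -1.e+00]
units to cup1 [ 1.93 -0.01 -0.02] rows 2.0
```

View pics/b8z.png

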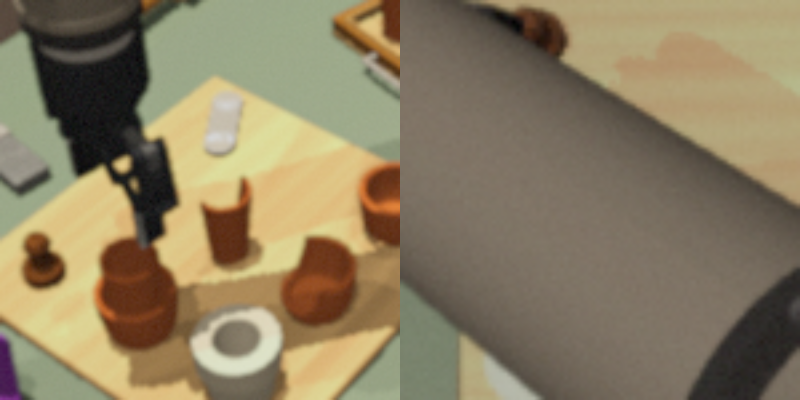

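Request:
step_arm(plan=[[0.4, 0, -0.01, 0, 0, 0], [0.5, 0, 0, 0, 0, 0], [0.5, 0, 0, 0, 0, 0], [0.35, 0, 0, 0, 0, 0], [0.15, 0, 0, 0, 0, 0], [0, 0, 0, 0, 0, 0], [0, 0, 0, 0, 0, 0]])

```text
t: 23.9
eef_pos: [0.5369, 0.3295, 0.0688]
tool_rot: [0.445, 0.55, 0.444, -0.55]
contact_force: [0.1, 0.2, 0.2]
gripper_width: 0.998
```

```bash
python3 go.py cup1 0.067;  python3 - <<'E'
from h import *
b,_=snap('side','b9')
y=cv2.resize(b[180:300,180:300],(600,600))
cv2.imwrite('pics/b9z.png',y[:,:,::-1])
E
```

```text
t 23.9 p [0.5369 0.3295 0.0688] w 0.998 F [0.1 0.2 0.2] q7 -1.23 q1 -0.24
jaw -12.11 x [ 1.e-03  7.e-04 -1.e+00]
units to cup1 [ 0.04 -0.01  0.02] rows 1.0
```

View pics/b9z.png

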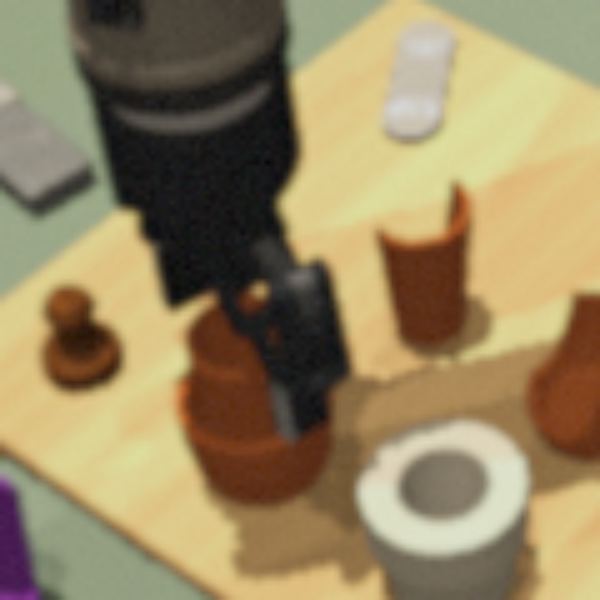

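Request:
step_arm(plan=[[0, 0, 0, 0, 0, 0], [0, 0, 0, 0, 0, 0], [0, 0, 0, 0, 0, 0], [0, 0, 0, 0, 0, 0], [0, 0, 0, 0, 0, 0], [0, 0, 0, 0, 0, 0], [0, 0, 0, 0, 0, 0]], fingers=1, force=35)

```text
t: 24.82
eef_pos: [0.5369, 0.3295, 0.0688]
tool_rot: [0.445, 0.55, 0.444, -0.55]
contact_force: [-0.6, -0.4, 6.3]
gripper_width: 0.552
```

Request:
step_arm(plan=[[-0.2, 0, 0, 0, 0, 0], [-0.4, 0, 0, 0, 0, 0], [-0.4, 0, 0, 0, 0, 0], [-0.3, 0, 0, 0, 0, 0], [0, 0, 0, 0, 0, 0]])

```text
t: 25.45
eef_pos: [0.5372, 0.3296, 0.1217]
tool_rot: [0.445, 0.551, 0.444, -0.549]
contact_force: [-0.6, 0.9, -1.3]
gripper_width: 0.562
```

```bash
python3 go.py cup1 0.19;  python3 - <<'E'
from h import *
b,_=snap('side','b10')
y=cv2.resize(b[160:300,170:310],(600,600))
cv2.imwrite('pics/b10z.png',y[:,:,::-1])
E
```

```text
t 25.45 p [0.5372 0.3296 0.1217] w 0.562 F [-0.6  0.9 -1.3] q7 -1.19 q1 -0.21
jaw -12.12 x [ 0.0022  0.0013 -1.    ]
units to cup1 [-1.71 -0.01  0.02] rows 2.0
```

View pics/b10z.png

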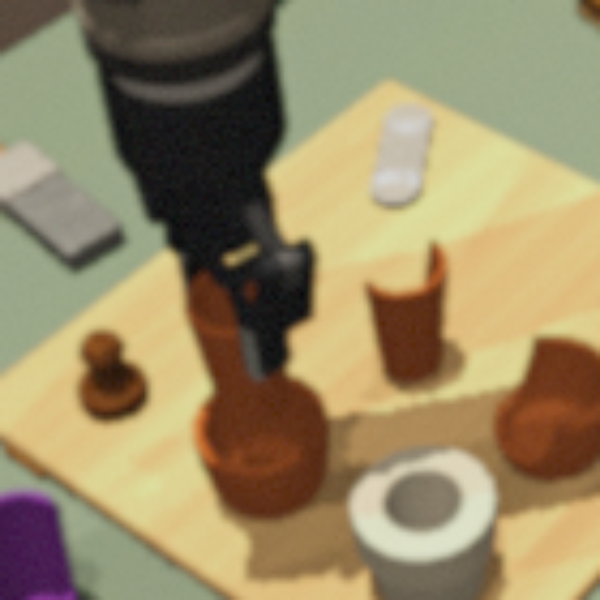

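Request:
step_arm(plan=[[-0.4, 0, 0, 0, 0, 0], [-0.6, 0, 0, 0, 0, 0], [-0.5, 0, 0, 0, 0, 0], [-0.2, 0, 0, 0, 0, 0], [0, 0, 0, 0, 0, 0]])

```text
t: 26.12
eef_pos: [0.5367, 0.3291, 0.1886]
tool_rot: [0.445, 0.55, 0.444, -0.55]
contact_force: [0.9, 0.1, -1.9]
gripper_width: 0.558
```

```bash
python3 go.py c2 0.19
```

```text
t 26.12 p [0.5367 0.3291 0.1886] w 0.558 F [ 0.9  0.1 -1.9] q7 -1.15 q1 -0.19
jaw -12.11 x [ 8.e-04  3.e-04 -1.e+00]
units to c2 [-0.04  4.18 12.74] rows 13.0
```

Request:
step_arm(plan=[[0, 0.13, 0.4, 0, 0, 0], [0, 0.26, 0.8, 0, 0, 0], [0, 0.33, 1, 0, 0, 0], [0, 0.33, 1, 0, 0, 0], [0, 0.33, 1, 0, 0, 0], [0, 0.33, 1, 0, 0, 0], [0, 0.33, 1, 0, 0, 0], [0, 0.33, 1, 0, 0, 0]])

```text
t: 27.12
eef_pos: [0.5679, 0.0246, 0.1872]
tool_rot: [-0.444, -0.55, -0.444, 0.551]
contact_force: [0.4, -0.3, -1.3]
gripper_width: 0.553
```

Request:
step_arm(plan=[[0, 0.33, 1, 0, 0, 0], [0, 0.33, 1, 0, 0, 0], [0, 0.33, 1, 0, 0, 0], [0, 0.33, 1, 0, 0, 0], [0, 0.26, 0.8, 0, 0, 0], [0, 0.16, 0.5, 0, 0, 0], [0, 0.07, 0.24, 0, 0, 0], [0, 0, 0, 0, 0, 0]])

```text
t: 28.12
eef_pos: [0.5928, -0.204, 0.1879]
tool_rot: [-0.444, -0.55, -0.445, 0.55]
contact_force: [-0.3, 0.8, -0.9]
gripper_width: 0.553
```

```bash
python3 go.py c2 0.0575;  python3 - <<'E'
from h import *
b,_=snap('side','b11')
y=cv2.resize(b[60:210,270:440],(680,600))
cv2.imwrite('pics/b11z.png',y[:,:,::-1])
E
```

```text
t 28.12 p [ 0.5928 -0.204   0.1879] w 0.553 F [-0.3  0.8 -0.9] q7 -0.21 q1 0.62
jaw -12.11 x [-4.e-04  4.e-04 -1.e+00]
units to c2 [3.26 0.02 0.  ] rows 4.0
```

View pics/b11z.png

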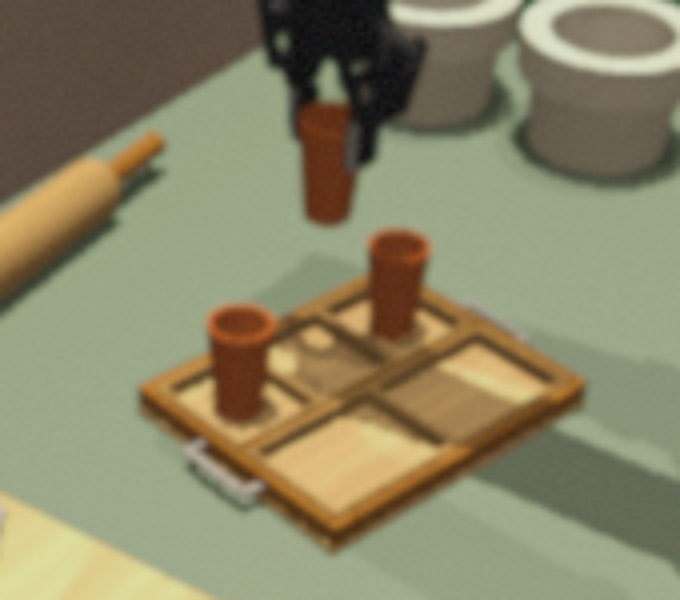

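Request:
step_arm(plan=[[0.4, 0.02, 0, 0, 0, 0], [0.6, 0, 0, 0, 0, 0], [0.6, 0, 0, 0, 0, 0], [0.6, 0, 0, 0, 0, 0], [0.5, 0, 0, 0, 0, 0], [0.3, 0, 0, 0, 0, 0], [0.1, 0, 0, 0, 0, 0], [0, 0, 0, 0, 0, 0]])

```text
t: 29.18
eef_pos: [0.5942, -0.2044, 0.0644]
tool_rot: [0.445, 0.55, 0.444, -0.55]
contact_force: [0.1, 0.2, -1.3]
gripper_width: 0.553
```

Request:
step_arm(plan=[[0.05, 0, 0, 0, 0, 0], [0.05, 0, 0, 0, 0, 0], [0, 0, 0, 0, 0, 0], [0, 0, 0, 0, 0, 0]])

```text
t: 29.68
eef_pos: [0.5939, -0.2044, 0.0602]
tool_rot: [0.445, 0.55, 0.444, -0.55]
contact_force: [0.7, 0.2, -1.9]
gripper_width: 0.56
```

```bash
python3 go.py c2 0.0575;  python3 - <<'E'
from h import *
b,_=snap('side','b12')
y=cv2.resize(b[60:210,270:440],(680,600))
cv2.imwrite('pics/b12z.png',y[:,:,::-1])
E
```

```text
t 29.68 p [ 0.5939 -0.2044  0.0602] w 0.56 F [ 0.7  0.2 -1.9] q7 -0.29 q1 0.57
jaw -12.11 x [ 2.e-04 -1.e-04 -1.e+00]
units to c2 [ 0.07 -0.01 -0.01] rows 1.0
```

View pics/b12z.png

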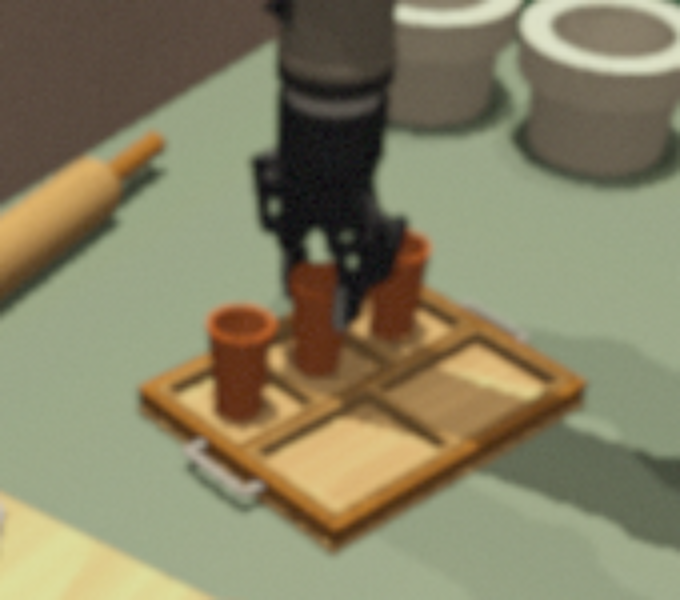

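Request:
step_arm(plan=[[0.04, 0, 0, 0, 0, 0], [0.03, 0, 0, 0, 0, 0], [0, 0, 0, 0, 0, 0]])

```text
t: 30.1
eef_pos: [0.5938, -0.2044, 0.0571]
tool_rot: [-0.444, -0.55, -0.445, 0.55]
contact_force: [-0.3, 0.8, -1.2]
gripper_width: 0.553
```

Request:
step_arm(plan=[[0.02, 0, 0, 0, 0, 0], [0, 0, 0, 0, 0, 0]])

```text
t: 30.35
eef_pos: [0.594, -0.2044, 0.0569]
tool_rot: [0.445, 0.55, 0.444, -0.55]
contact_force: [-0.8, -0.1, 2.7]
gripper_width: 0.559
```

Contact. Release and rise.

Request:
step_arm(plan=[[0, 0, 0, 0, 0, 0], [0, 0, 0, 0, 0, 0], [0, 0, 0, 0, 0, 0], [0, 0, 0, 0, 0, 0], [0, 0, 0, 0, 0, 0]], fingers=-1)

```text
t: 30.98
eef_pos: [0.5939, -0.2044, 0.0565]
tool_rot: [0.445, 0.55, 0.444, -0.55]
contact_force: [-0.6, -0.1, 0.3]
gripper_width: 0.999
```

Request:
step_arm(plan=[[-0.3, 0, 0, 0, 0, 0], [-0.6, 0, 0, 0, 0, 0], [-0.9, 0, 0, 0, 0, 0], [-0.6, 0, 0, 0, 0, 0], [-0.2, 0, 0, 0, 0, 0], [0, 0, 0, 0, 0, 0]])

```text
t: 31.72
eef_pos: [0.5939, -0.2045, 0.1609]
tool_rot: [0.445, 0.55, 0.444, -0.55]
contact_force: [-0.2, 0.2, -0.4]
gripper_width: 0.997
```

```bash
python3 go.py bowl1 0.15;  python3 - <<'E'
from meas import *
b,d=snap('side','b13')
y=cv2.resize(b[60:300,150:440],(725,600))
cv2.imwrite('pics/b13z.png',y[:,:,::-1])
P=cloud('side',d).reshape(-1,3); P=P[np.isfinite(P[:,0])]
for g in [(.5355,.3294),(.4385,.109),(.4374,.2199)]:
    X=P[(np.linalg.norm(P[:,:2]-g,axis=1)<0.046)]; T=X[(X[:,2]>0.058)&(X[:,2]<0.07)]; print(len(T),np.round(circ(T[:,:2]),4),T[:,2].max())
E
```

```text
t 31.73 p [ 0.5939 -0.2045  0.1609] w 0.997 F [-0.2  0.2 -0.4] q7 -0.23 q1 0.61
jaw -12.12 x [ 7.e-04 -4.e-04 -1.e+00]
units to bowl1 [  0.27  -4.23 -12.74] rows 13.0
292 [0.5346 0.3293 0.0308 0.0017] 0.06725315238483909
236 [0.4378 0.1091 0.0308 0.0016] 0.0675399472603786
155 [0.4369 0.2204 0.0309 0.0018] 0.06683094871701467
```

View pics/b13z.png

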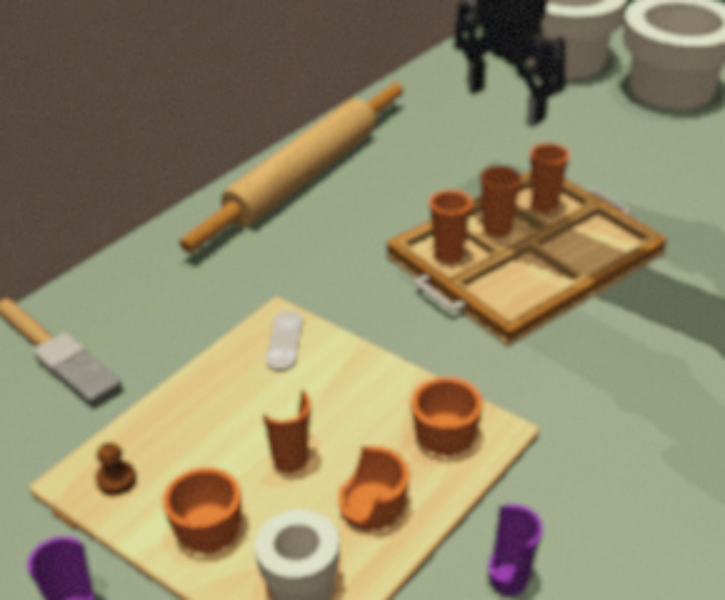

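Request:
step_arm(plan=[[0, -0.13, -0.4, 0, 0, 0], [0, -0.27, -0.8, 0, 0, 0], [0, -0.33, -1, 0, 0, 0], [0, -0.33, -1, 0, 0, 0], [0, -0.33, -1, 0, 0, 0], [0, -0.33, -1, 0, 0, 0], [0, -0.33, -1, 0, 0, 0], [0, -0.33, -1, 0, 0, 0]])

```text
t: 32.78
eef_pos: [0.5597, 0.0997, 0.1597]
tool_rot: [-0.444, -0.549, -0.445, 0.55]
contact_force: [-0.2, -0.1, 0.9]
gripper_width: 1.001
```

Request:
step_arm(plan=[[0, -0.33, -1, 0, 0, 0], [0, -0.33, -1, 0, 0, 0], [0, -0.33, -1, 0, 0, 0], [0, -0.33, -1, 0, 0, 0], [0, -0.27, -0.8, 0, 0, 0], [0, -0.17, -0.5, 0, 0, 0], [0, -0.08, -0.24, 0, 0, 0], [0, 0, 0, 0, 0, 0]])

```text
t: 33.78
eef_pos: [0.5355, 0.3291, 0.1602]
tool_rot: [-0.445, -0.55, -0.445, 0.55]
contact_force: [0.4, -0.4, -0.1]
gripper_width: 1.001
```

Request:
step_arm(plan=[[0.4, 0, 0, 0, 0, 0], [0.6, 0, 0, 0, 0, 0], [0.4, 0, 0, 0, 0, 0], [0, 0, 0, 0, 0, 0], [0, 0, 0, 0, 0, 0]])

```text
t: 34.4
eef_pos: [0.5361, 0.3294, 0.105]
tool_rot: [0.444, 0.55, 0.444, -0.55]
contact_force: [0.4, 0.4, -0.3]
gripper_width: 1.0
```

```bash
python3 go.py bowl1 0.024;  python3 - <<'E'
from h import *
b,_=snap('side','b14')
y=cv2.resize(b[160:300,170:310],(600,600))
cv2.imwrite('pics/b14z.png',y[:,:,::-1])
E
```

```text
t 34.4 p [0.5361 0.3294 0.105 ] w 1.0 F [ 0.4  0.4 -0.3] q7 -1.2 q1 -0.23
jaw -12.12 x [ 6.e-04  5.e-04 -1.e+00]
units to bowl1 [ 2.02 -0.02  0.  ] rows 3.0
```

View pics/b14z.png

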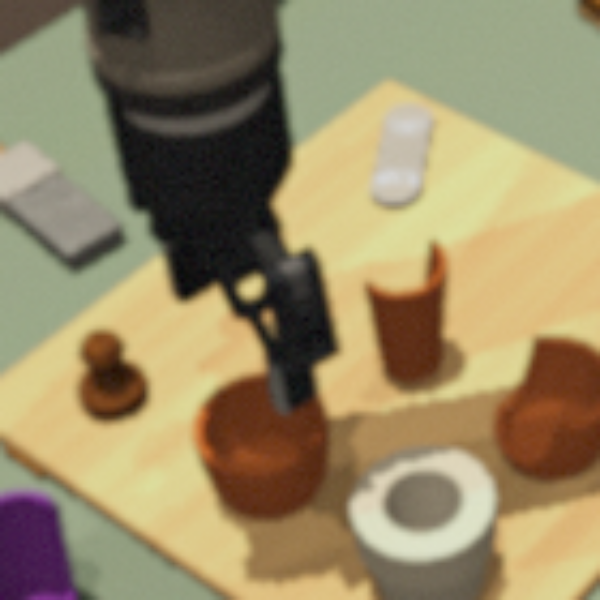

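Request:
step_arm(plan=[[0.3, -0.02, 0, 0, 0, 0], [0.3, 0, 0, 0, 0, 0], [0.3, 0, 0, 0, 0, 0], [0.2, 0, 0, 0, 0, 0], [0.2, 0, 0, 0, 0, 0], [0.15, 0, 0, 0, 0, 0], [0, 0, 0, 0, 0, 0]])

```text
t: 35.33
eef_pos: [0.5347, 0.3293, 0.046]
tool_rot: [-0.444, -0.55, -0.445, 0.55]
contact_force: [0.1, 0.4, -0.5]
gripper_width: 1.001
```

```bash
python3 go.py bowl1 0.024;  python3 - <<'E'
from h import *
b,_=snap('side','b15')
y=cv2.resize(b[180:300,170:290],(600,600))
cv2.imwrite('pics/b15z.png',y[:,:,::-1])
E
```

```text
t 35.33 p [0.5347 0.3293 0.046 ] w 1.001 F [ 0.1  0.4 -0.5] q7 -1.24 q1 -0.26
jaw -12.11 x [-6.e-04 -4.e-04 -1.e+00]
units to bowl1 [ 0.55  0.02 -0.01] rows 1.0
```

View pics/b15z.png

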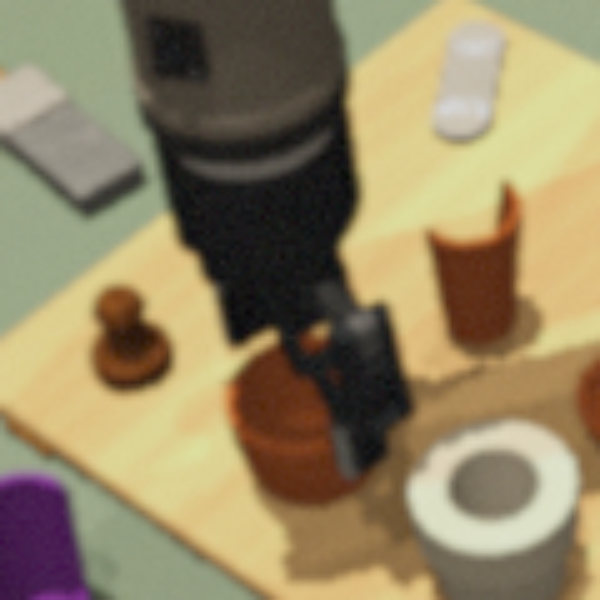

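Request:
step_arm(plan=[[0.2, 0.01, 0, 0, 0, 0], [0.2, 0, 0, 0, 0, 0], [0.12, 0, 0, 0, 0, 0], [0, 0, 0, 0, 0, 0]])

```text
t: 35.88
eef_pos: [0.535, 0.3291, 0.0251]
tool_rot: [-0.444, -0.55, -0.445, 0.55]
contact_force: [0.3, 0.3, 0.1]
gripper_width: 1.003
```

Request:
step_arm(plan=[[0, 0, 0, 0, 0, 0], [0, 0, 0, 0, 0, 0], [0, 0, 0, 0, 0, 0], [0, 0, 0, 0, 0, 0], [0, 0, 0, 0, 0, 0], [0, 0, 0, 0, 0, 0]], fingers=1, force=40)

```text
t: 36.62
eef_pos: [0.5356, 0.3296, 0.0265]
tool_rot: [0.445, 0.55, 0.444, -0.55]
contact_force: [-1.9, -1.2, 6.4]
gripper_width: 0.778
```

```bash
python3 go.py bowl1 0.14
```

```text
t 36.62 p [0.5356 0.3296 0.0265] w 0.778 F [-1.9 -1.2  6.4] q7 -1.26 q1 -0.27
jaw -12.11 x [ 9.e-04  3.e-04 -1.e+00]
units to bowl1 [-2.84  0.    0.  ] rows 3.0
```

Request:
step_arm(plan=[[-0.3, 0, 0, 0, 0, 0], [-0.6, 0, 0, 0, 0, 0], [-0.8, 0, 0, 0, 0, 0], [-0.8, 0, 0, 0, 0, 0], [-0.4, 0, 0, 0, 0, 0], [0, 0, 0, 0, 0, 0]])

```text
t: 37.38
eef_pos: [0.5358, 0.3297, 0.1427]
tool_rot: [0.445, 0.551, 0.444, -0.549]
contact_force: [0.5, -0.0, -1.9]
gripper_width: 0.778
```

```bash
python3 go.py b2 0.14;  python3 - <<'E'
from h import *
b,_=snap('side','b16')
y=cv2.resize(b[140:300,170:330],(600,600))
cv2.imwrite('pics/b16z.png',y[:,:,::-1])
E
```

```text
t 37.38 p [0.5358 0.3297 0.1427] w 0.778 F [ 0.5 -0.  -1.9] q7 -1.17 q1 -0.21
jaw -12.12 x [ 0.0019  0.001  -1.    ]
units to b2 [ 0.05  1.81 14.19] rows 15.0
```

View pics/b16z.png

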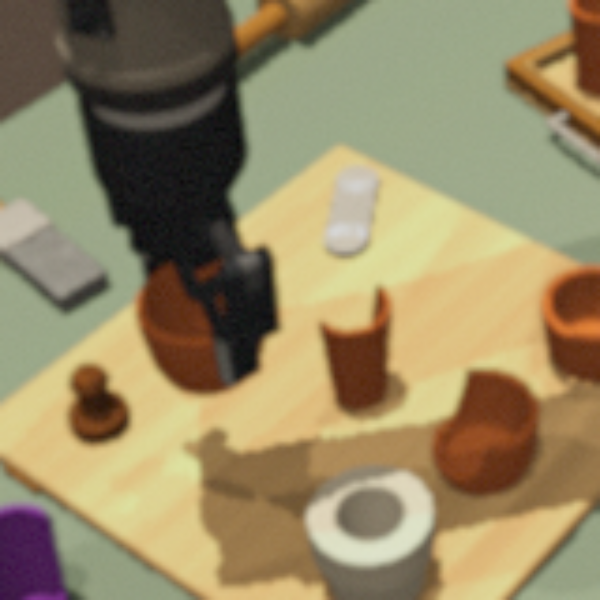

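Request:
step_arm(plan=[[0, 0.05, 0.4, 0, 0, 0], [0, 0.1, 0.8, 0, 0, 0], [0, 0.128, 1, 0, 0, 0], [0, 0.128, 1, 0, 0, 0], [0, 0.128, 1, 0, 0, 0], [0, 0.128, 1, 0, 0, 0], [0, 0.128, 1, 0, 0, 0], [0, 0.128, 1, 0, 0, 0]])

```text
t: 38.42
eef_pos: [0.5093, 0.0373, 0.1405]
tool_rot: [-0.444, -0.549, -0.445, 0.551]
contact_force: [0.7, 0.4, -2.3]
gripper_width: 0.781
```

Request:
step_arm(plan=[[0, 0.128, 1, 0, 0, 0], [0, 0.128, 1, 0, 0, 0], [0, 0.128, 1, 0, 0, 0], [0, 0.128, 1, 0, 0, 0], [0, 0.128, 1, 0, 0, 0], [0, 0.128, 1, 0, 0, 0], [0, 0.08, 0.6, 0, 0, 0], [0, 0.05, 0.38, 0, 0, 0]])

```text
t: 39.42
eef_pos: [0.4855, -0.2423, 0.1406]
tool_rot: [-0.443, -0.55, -0.444, 0.551]
contact_force: [-0.4, 0.4, -2.3]
gripper_width: 0.778
```

Request:
step_arm(plan=[[0, 0, 0, 0, 0, 0], [0.3, 0, 0, 0, 0, 0], [0.6, 0, 0, 0, 0, 0], [0.6, 0, 0, 0, 0, 0], [0.3, 0, 0, 0, 0, 0], [0, 0, 0, 0, 0, 0], [0, 0, 0, 0, 0, 0]])

```text
t: 40.3
eef_pos: [0.4881, -0.2403, 0.0703]
tool_rot: [0.445, 0.55, 0.444, -0.55]
contact_force: [0.1, -1.0, -0.9]
gripper_width: 0.781
```

```bash
python3 go.py b2 0.0205;  python3 - <<'E'
from h import *
b,_=snap('side','b17')
y=cv2.resize(b[60:210,270:440],(680,600))
cv2.imwrite('pics/b17z.png',y[:,:,::-1])
E
```

```text
t 40.3 p [ 0.4881 -0.2403  0.0703] w 0.781 F [ 0.1 -1.  -0.9] q7 -0.18 q1 0.72
jaw -12.07 x [ 1.1e-03 -3.0e-04 -1.0e+00]
units to b2 [ 1.25 -0.02  0.01] rows 2.0
```

View pics/b17z.png

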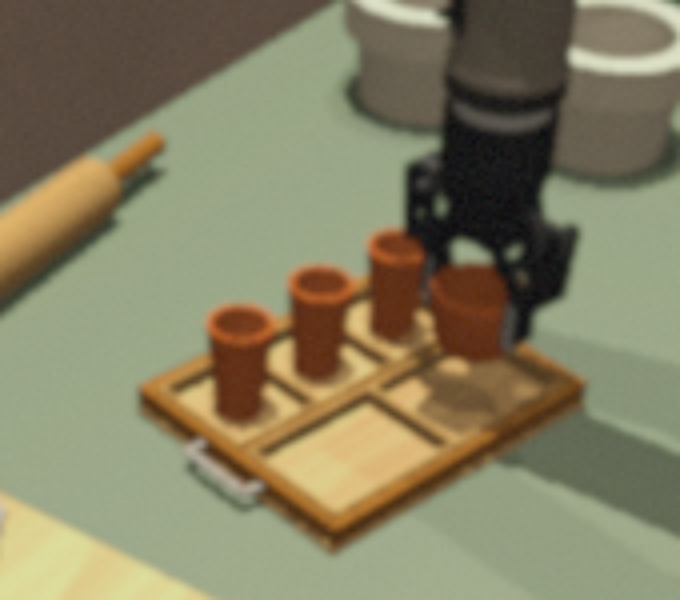

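Request:
step_arm(plan=[[0.3, -0.02, 0, 0, 0, 0], [0.3, 0, 0, 0, 0, 0], [0.3, 0, 0, 0, 0, 0], [0.15, 0, 0, 0, 0, 0], [0.05, 0, 0, 0, 0, 0], [0, 0, 0, 0, 0, 0], [0, 0, 0, 0, 0, 0]])

```text
t: 41.22
eef_pos: [0.4869, -0.2404, 0.026]
tool_rot: [0.445, 0.55, 0.444, -0.55]
contact_force: [0.2, -0.2, -1.7]
gripper_width: 0.778
```

Request:
step_arm(plan=[[0.04, 0, 0, 0, 0, 0], [0.04, 0, 0, 0, 0, 0], [0, 0, 0, 0, 0, 0]])

```text
t: 41.6
eef_pos: [0.4865, -0.2403, 0.0224]
tool_rot: [-0.444, -0.55, -0.445, 0.55]
contact_force: [-0.1, 0.2, -1.3]
gripper_width: 0.778
```

```bash
python3 go.py b2 0.0205;  python3 - <<'E'
from h import *
b,_=snap('side','b18')
y=cv2.resize(b[60:210,270:440],(680,600))
cv2.imwrite('pics/b18z.png',y[:,:,::-1])
E
```

```text
t 41.6 p [ 0.4865 -0.2403  0.0224] w 0.778 F [-0.1  0.2 -1.3] q7 -0.23 q1 0.68
jaw -12.11 x [-2.e-04  0.e+00 -1.e+00]
units to b2 [0.05 0.02 0.  ] rows 1.0
```

View pics/b18z.png

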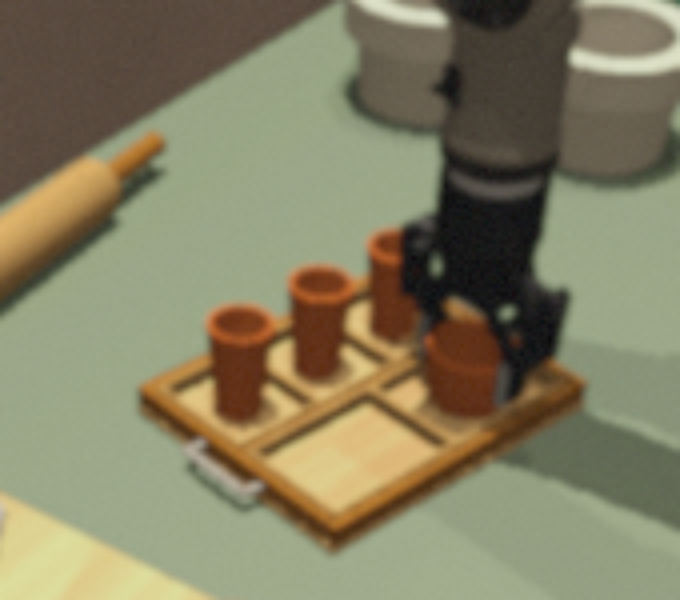

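Request:
step_arm(plan=[[0.04, 0.02, 0, 0, 0, 0], [0.02, 0, 0, 0, 0, 0], [0, 0, 0, 0, 0, 0]])

```text
t: 42.02
eef_pos: [0.4872, -0.2405, 0.0214]
tool_rot: [-0.445, -0.55, -0.444, 0.55]
contact_force: [-5.5, 2.2, 15.6]
gripper_width: 0.775
```

Request:
step_arm(plan=[[-0.02, 0, 0, 0, 0, 0], [0, 0, 0, 0, 0, 0]])

```text
t: 42.28
eef_pos: [0.4872, -0.2405, 0.0215]
tool_rot: [-0.444, -0.55, -0.444, 0.55]
contact_force: [-3.1, 1.0, 8.2]
gripper_width: 0.776
```

Request:
step_arm(plan=[[0, 0, 0, 0, 0, 0], [0, 0, 0, 0, 0, 0], [0, 0, 0, 0, 0, 0], [0, 0, 0, 0, 0, 0]], fingers=-1)

```text
t: 42.78
eef_pos: [0.4874, -0.2405, 0.0208]
tool_rot: [0.444, 0.55, 0.444, -0.55]
contact_force: [0.7, -0.5, 0.5]
gripper_width: 0.998
```

Request:
step_arm(plan=[[-0.2, 0, 0, 0, 0, 0], [-0.4, 0, 0, 0, 0, 0], [-0.8, 0, 0, 0, 0, 0], [-0.9, 0, 0, 0, 0, 0], [-0.8, 0, 0, 0, 0, 0], [-0.4, 0, 0, 0, 0, 0], [0, 0, 0, 0, 0, 0]])

```text
t: 43.65
eef_pos: [0.4879, -0.2408, 0.1621]
tool_rot: [0.445, 0.55, 0.444, -0.55]
contact_force: [-0.4, 0.3, -0.8]
gripper_width: 1.0
```

```bash
python3 go.py bowl2 0.14;  python3 - <<'E'
from h import *
b,_=snap('side','b19')
y=cv2.resize(b[60:210,270:440],(680,600))
cv2.imwrite('pics/b19z.png',y[:,:,::-1])
E
```

```text
t 43.65 p [ 0.4879 -0.2408  0.1621] w 1.0 F [-0.4  0.3 -0.8] q7 -0.1 q1 0.78
jaw -12.12 x [ 0.0022 -0.0013 -1.    ]
units to bowl2 [ 0.54 -3.05 -8.29] rows 9.0
```

View pics/b19z.png

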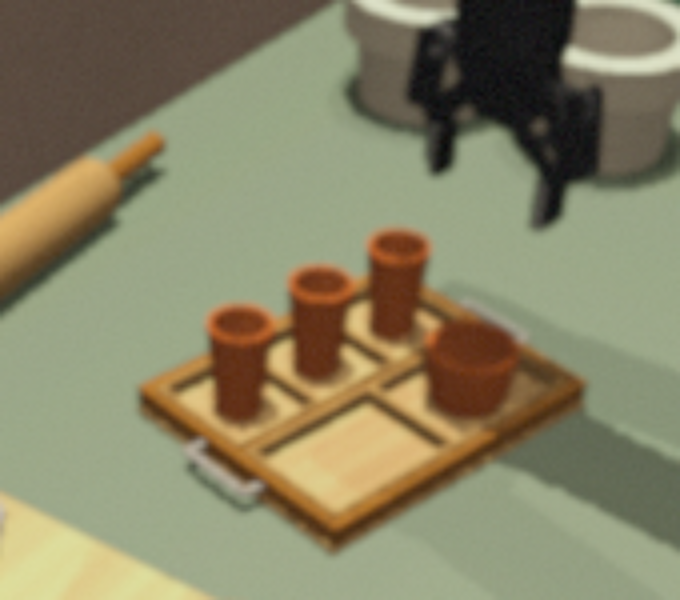

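Request:
step_arm(plan=[[0, -0.15, -0.4, 0, 0, 0], [0, -0.3, -0.8, 0, 0, 0], [0, -0.37, -1, 0, 0, 0], [0, -0.37, -1, 0, 0, 0], [0, -0.37, -1, 0, 0, 0], [0, -0.37, -1, 0, 0, 0], [0, -0.37, -1, 0, 0, 0], [0, -0.33, -0.9, 0, 0, 0]])

```text
t: 44.7
eef_pos: [0.4421, 0.0616, 0.1599]
tool_rot: [-0.444, -0.549, -0.446, 0.55]
contact_force: [0.6, 0.3, 0.8]
gripper_width: 0.999
```

Request:
step_arm(plan=[[0, -0.25, -0.7, 0, 0, 0], [0, -0.15, -0.4, 0, 0, 0], [0, -0.02, -0.09, 0, 0, 0], [0.3, 0, 0, 0, 0, 0], [0.4, 0, 0, 0, 0, 0], [0.3, 0, 0, 0, 0, 0], [0, 0, 0, 0, 0, 0], [0, 0, 0, 0, 0, 0]])

```text
t: 45.7
eef_pos: [0.4378, 0.1093, 0.1209]
tool_rot: [0.444, 0.55, 0.444, -0.55]
contact_force: [0.1, 0.1, 0.2]
gripper_width: 1.001
```

```bash
python3 go.py bowl2 0.025;  python3 - <<'E'
from h import *
b,_=snap('side','b20')
y=cv2.resize(b[130:280,250:400],(600,600))
cv2.imwrite('pics/b20z.png',y[:,:,::-1])
E
```

```text
t 45.7 p [0.4378 0.1093 0.1209] w 1.001 F [0.1 0.1 0.2] q7 -0.89 q1 0.21
jaw -12.12 x [-1.e-04  2.e-04 -1.e+00]
units to bowl2 [2.4  0.02 0.  ] rows 3.0
```

View pics/b20z.png

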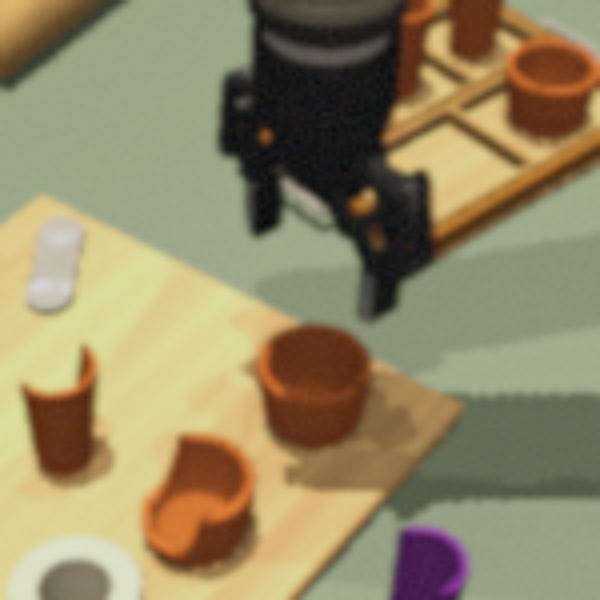

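Request:
step_arm(plan=[[0.3, 0.02, 0, 0, 0, 0], [0.4, 0, 0, 0, 0, 0], [0.4, 0, 0, 0, 0, 0], [0.3, 0, 0, 0, 0, 0], [0.2, 0, 0, 0, 0, 0], [0.2, 0, 0, 0, 0, 0], [0, 0, 0, 0, 0, 0]])

```text
t: 46.62
eef_pos: [0.4381, 0.1092, 0.0485]
tool_rot: [-0.444, -0.55, -0.445, 0.55]
contact_force: [-0.1, 0.4, 0.8]
gripper_width: 1.0
```

```bash
python3 go.py bowl2 0.025;  python3 - <<'E'
from h import *
b,_=snap('side','b21')
y=cv2.resize(b[150:280,260:390],(600,600))
cv2.imwrite('pics/b21z.png',y[:,:,::-1])
E
```

```text
t 46.62 p [0.4381 0.1092 0.0485] w 1.0 F [-0.1  0.4  0.8] q7 -1.02 q1 0.12
jaw -12.09 x [-8.e-04 -2.e-04 -1.e+00]
units to bowl2 [0.59 0.01 0.  ] rows 1.0
```

View pics/b21z.png

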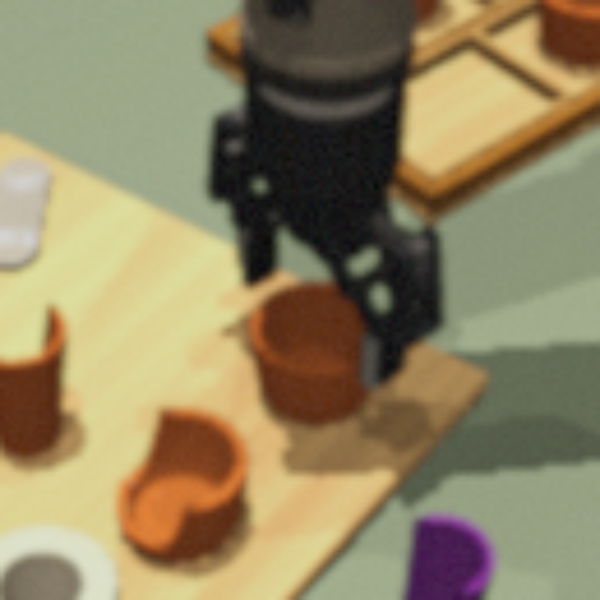

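Request:
step_arm(plan=[[0.2, 0.01, 0, 0, 0, 0], [0.2, 0, 0, 0, 0, 0], [0.15, 0, 0, 0, 0, 0], [0.03, 0, 0, 0, 0, 0], [0, 0, 0, 0, 0, 0]])

```text
t: 47.3
eef_pos: [0.4388, 0.1092, 0.0256]
tool_rot: [-0.444, -0.55, -0.445, 0.55]
contact_force: [-0.6, -0.6, -0.8]
gripper_width: 1.001
```

Request:
step_arm(plan=[[0, 0, 0, 0, 0, 0], [0, 0, 0, 0, 0, 0], [0, 0, 0, 0, 0, 0], [0, 0, 0, 0, 0, 0], [0, 0, 0, 0, 0, 0], [0, 0, 0, 0, 0, 0]], fingers=1, force=40)

```text
t: 48.05
eef_pos: [0.4391, 0.1091, 0.0265]
tool_rot: [0.445, 0.55, 0.444, -0.55]
contact_force: [-1.7, -0.8, 8.6]
gripper_width: 0.787
```

Request:
step_arm(plan=[[-0.3, 0, 0, 0, 0, 0], [-0.6, 0, 0, 0, 0, 0], [-0.8, 0, 0, 0, 0, 0], [-0.8, 0, 0, 0, 0, 0], [-0.4, 0, 0, 0, 0, 0], [0, 0, 0, 0, 0, 0]])

```text
t: 48.8
eef_pos: [0.4394, 0.109, 0.1425]
tool_rot: [0.445, 0.551, 0.444, -0.549]
contact_force: [0.6, 1.6, -1.6]
gripper_width: 0.784
```

```bash
python3 go.py b1 0.14;  python3 - <<'E'
from h import *
b,_=snap('side','b22')
y=cv2.resize(b[110:270,240:400],(600,600))
cv2.imwrite('pics/b22z.png',y[:,:,::-1])
E
```

```text
t 48.8 p [0.4394 0.109  0.1425] w 0.784 F [ 0.6  1.6 -1.6] q7 -0.86 q1 0.24
jaw -12.14 x [ 0.0022  0.     -1.    ]
units to b1 [0.07 3.01 5.39] rows 6.0
```

View pics/b22z.png

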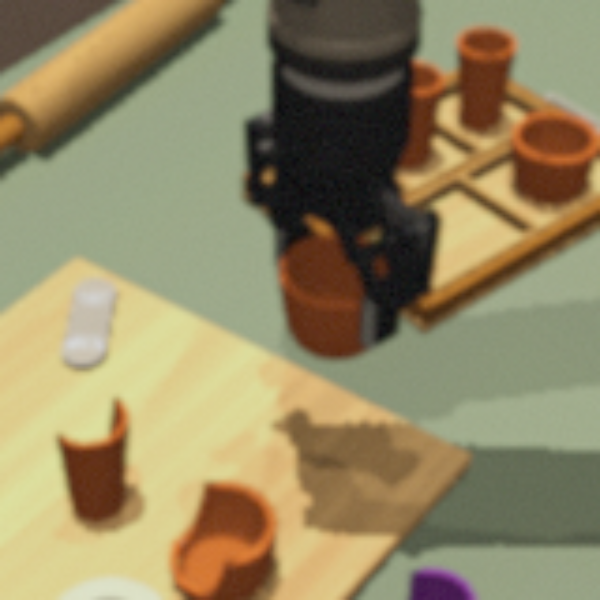

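Request:
step_arm(plan=[[0, 0.22, 0.4, 0, 0, 0], [0, 0.45, 0.8, 0, 0, 0], [0, 0.5, 0.9, 0, 0, 0], [0, 0.5, 0.9, 0, 0, 0], [0, 0.5, 0.9, 0, 0, 0], [0, 0.45, 0.8, 0, 0, 0], [0, 0.28, 0.5, 0, 0, 0], [0, 0.11, 0.19, 0, 0, 0]])

```text
t: 49.85
eef_pos: [0.5105, -0.1282, 0.14]
tool_rot: [-0.443, -0.55, -0.445, 0.551]
contact_force: [0.5, 0.7, -1.3]
gripper_width: 0.783
```

Request:
step_arm(plan=[[0, 0, 0, 0, 0, 0], [0.3, 0, 0, 0, 0, 0], [0.6, 0, 0, 0, 0, 0], [0.6, 0, 0, 0, 0, 0], [0.3, 0, 0, 0, 0, 0], [0, 0, 0, 0, 0, 0], [0, 0, 0, 0, 0, 0]])

```text
t: 50.72
eef_pos: [0.5119, -0.1267, 0.0703]
tool_rot: [0.445, 0.55, 0.444, -0.55]
contact_force: [0.8, 0.7, -1.1]
gripper_width: 0.782
```

```bash
python3 go.py b1 0.0215;  python3 - <<'E'
from h import *
b,_=snap('side','b23')
y=cv2.resize(b[60:210,270:440],(680,600))
cv2.imwrite('pics/b23z.png',y[:,:,::-1])
E
```

```text
t 50.73 p [ 0.5119 -0.1267  0.0703] w 0.782 F [ 0.8  0.7 -1.1] q7 -0.44 q1 0.56
jaw -12.08 x [ 1.1e-03 -1.0e-04 -1.0e+00]
units to b1 [ 1.22 -0.    0.01] rows 2.0
```

View pics/b23z.png

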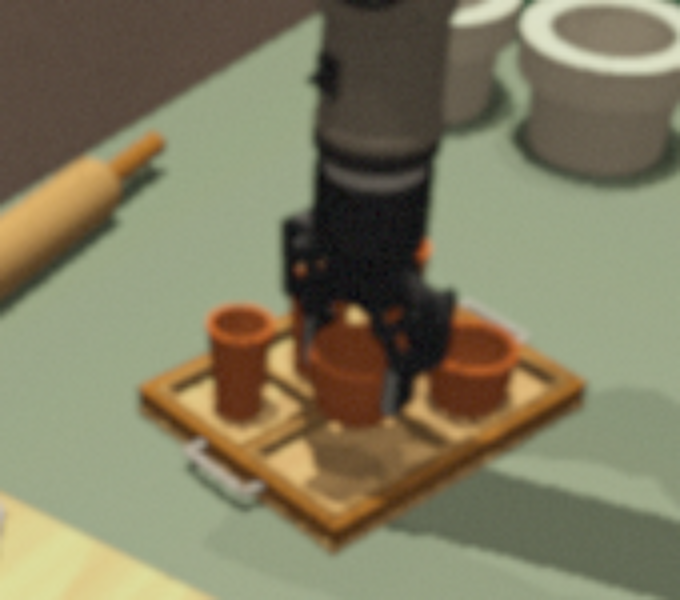

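Request:
step_arm(plan=[[0.3, 0, 0, 0, 0, 0], [0.3, 0, 0, 0, 0, 0], [0.3, 0, 0, 0, 0, 0], [0.15, 0, 0, 0, 0, 0], [0.07, 0, 0, 0, 0, 0], [0, 0, 0, 0, 0, 0], [0, 0, 0, 0, 0, 0]])

```text
t: 51.65
eef_pos: [0.5116, -0.127, 0.0252]
tool_rot: [0.445, 0.55, 0.444, -0.55]
contact_force: [0.4, -0.1, -1.4]
gripper_width: 0.783
```

Request:
step_arm(plan=[[0.03, 0, 0, 0, 0, 0], [0.03, 0, 0, 0, 0, 0], [0, 0, 0, 0, 0, 0]])

```text
t: 52.02
eef_pos: [0.5112, -0.127, 0.0224]
tool_rot: [-0.444, -0.55, -0.445, 0.55]
contact_force: [0.4, 0.2, -0.5]
gripper_width: 0.785
```

```bash
python3 go.py b1 0.0215
```

```text
t 52.02 p [ 0.5112 -0.127   0.0224] w 0.785 F [ 0.4  0.2 -0.5] q7 -0.49 q1 0.52
jaw -12.1 x [-1.e-04 -0.e+00 -1.e+00]
units to b1 [0.02 0.02 0.  ] rows 1.0
```

Request:
step_arm(plan=[[0.025, 0.01, 0, 0, 0, 0], [0, 0, 0, 0, 0, 0]])

```text
t: 52.28
eef_pos: [0.5117, -0.1271, 0.0216]
tool_rot: [-0.445, -0.55, -0.444, 0.55]
contact_force: [-1.2, 0.7, 0.9]
gripper_width: 0.783
```

Request:
step_arm(plan=[[0, 0, 0, 0, 0, 0], [0, 0, 0, 0, 0, 0], [0, 0, 0, 0, 0, 0], [0, 0, 0, 0, 0, 0]], fingers=-1)

```text
t: 52.78
eef_pos: [0.5117, -0.127, 0.0215]
tool_rot: [0.444, 0.55, 0.444, -0.55]
contact_force: [-0.7, 0.3, -0.1]
gripper_width: 1.002
```

Request:
step_arm(plan=[[-0.2, 0, 0, 0, 0, 0], [-0.4, 0, 0, 0, 0, 0], [-0.8, 0, 0, 0, 0, 0], [-0.9, 0, 0, 0, 0, 0], [-0.9, 0, 0, 0, 0, 0], [-0.8, 0, 0, 0, 0, 0], [-0.4, 0, 0, 0, 0, 0], [0, 0, 0, 0, 0, 0]])

```text
t: 53.78
eef_pos: [0.5123, -0.1272, 0.1987]
tool_rot: [0.445, 0.55, 0.444, -0.55]
contact_force: [0.4, -0.6, -1.6]
gripper_width: 1.001
```

Request:
step_arm(plan=[[0, 0, 0.5, 0, 0, 0], [0, -0.5, 0.9, 0, 0, 0], [0, -0.5, 0.9, 0, 0, 0], [0, 0, 0.9, 0, 0, 0], [0, 0, 0.9, 0, 0, 0], [0, 0, 0.9, 0, 0, 0], [0, 0, 0.5, 0, 0, 0], [0, 0, 0, 0, 0, 0]])

```text
t: 54.78
eef_pos: [0.4257, -0.3343, 0.1965]
tool_rot: [-0.443, -0.55, -0.444, 0.551]
contact_force: [0.4, -0.1, -0.6]
gripper_width: 1.0
```

```bash
python3 go.py b1;  python3 - <<'E'
from meas import *
D={}
for n in('top','side'):
    im,d=snap(n,n+'24'); D[n]=(im,cloud(n,d).reshape(-1,3))
y=cv2.resize(D['side'][0][60:310,140:440],(480,400)); x=cv2.resize(D['top'][0][105:255,185:485],(800,400))[:,400-480:]
cv2.imwrite('pics/f24.png',cv2.resize(D['side'][0][60:310,140:440],(720,600))[:,:,::-1])
cv2.imwrite('pics/f24t.png',cv2.resize(D['top'][0][100:260,185:485],(800,427))[:,:,::-1])
G={'c1':(.6098,-.1278),'c2':(.5934,-.2041),'c3':(.577,-.2804),'b1':(.5118,-.1272),'b2':(.4874,-.2406),'bcup':(.5345,.2223),'bbowl':(.4374,.2199),'mould':(.431,.3225)}
for k,g in G.items():
    for n in D:
        P=D[n][1]; P=P[np.isfinite(P[:,0])]; X=P[np.linalg.norm(P[:,:2]-g,axis=1)<0.046]; X=X[X[:,2]<0.11]
        zt=np.percentile(X[:,2],99.5); T=X[X[:,2]>zt-.006]; print(k,g,n,zt.round(4),len(T),np.round(circ(T[:,:2]),4))
E
```

```text
t 54.77 p [ 0.4257 -0.3343  0.1965] w 1.0 F [ 0.4 -0.1 -0.6] q7 0.15 q1 0.99
jaw -12.24 x [-0.0012  0.0012 -1.    ]
units to b1 [ 0.    1.01 -5.52] rows 6.0
c1 (0.6098, -0.1278) top 0.0893 98 [ 0.6102 -0.1281  0.0219  0.0012]
c1 (0.6098, -0.1278) side 0.0898 75 [ 0.6086 -0.1287  0.0217  0.0015]
c2 (0.5934, -0.2041) top 0.0899 101 [ 0.5946 -0.2048  0.0218  0.0013]
c2 (0.5934, -0.2041) side 0.0904 74 [ 0.5929 -0.2051  0.0222  0.0019]
c3 (0.577, -0.2804) top 0.089 103 [ 0.5778 -0.2806  0.0212  0.0013]
c3 (0.577, -0.2804) side 0.0903 67 [ 0.5758 -0.2823  0.022   0.0018]
b1 (0.5118, -0.1272) top 0.0623 156 [ 0.511  -0.1264  0.0308  0.0015]
b1 (0.5118, -0.1272) side 0.0624 128 [ 0.5099 -0.1269  0.0308  0.0018]
b2 (0.4874, -0.2406) top 0.0617 168 [ 0.4868 -0.2403  0.0309  0.0015]
b2 (0.4874, -0.2406) side 0.0628 105 [ 0.485  -0.2402  0.0307  0.0018]
bcup (0.5345, 0.2223) top 0.0941 53 [0.5347 0.2226 0.0216 0.0011]
bcup (0.5345, 0.2223) side 0.0941 74 [0.5345 0.222  0.0223 0.0011]
bbowl (0.4374, 0.2199) top 0.0662 90 [0.4378 0.2202 0.0306 0.0014]
bbowl (0.4374, 0.2199) side 0.0669 123 [0.437  0.2199 0.0307 0.0017]
mould (0.431, 0.3225) top 0.0791 369 [0.4315 0.3226 0.0273 0.0038]
mould (0.431, 0.3225) side 0.0791 529 [0.4302 0.3225 0.0274 0.004 ]
```

View pics/f24.png

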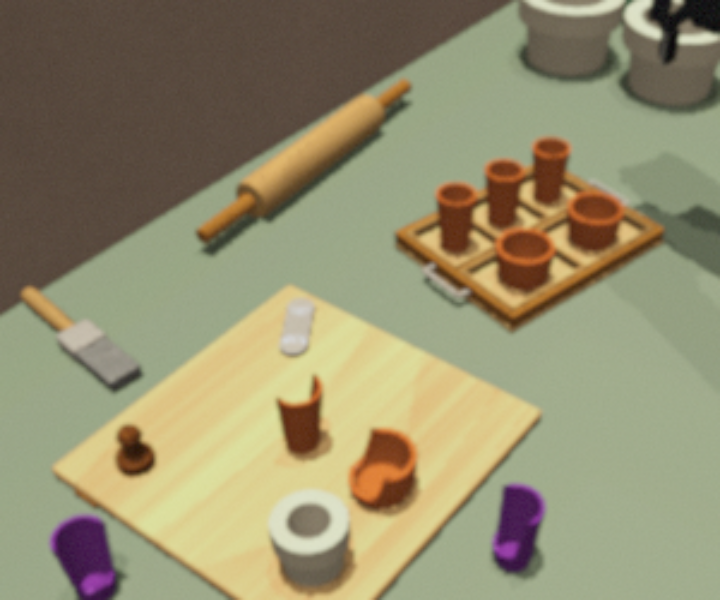

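View pics/f24t.png

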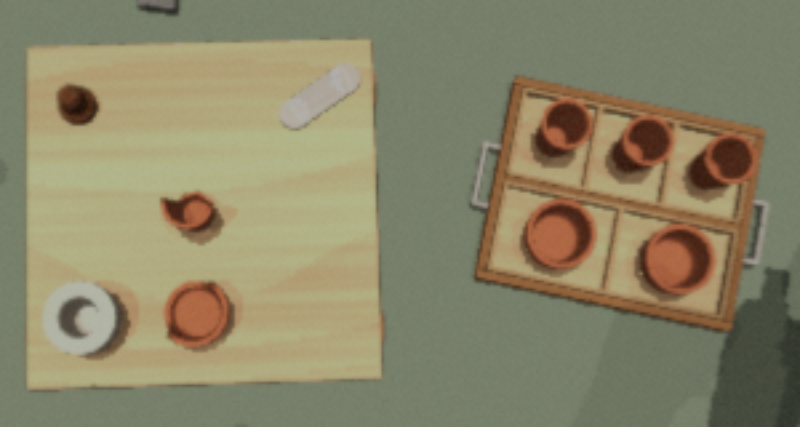

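```bash
python3 -c "
from station import bot
print(bot.hand_in())"
```

```text
the job is handed in; nothing more can be done
None
```

The ware is packed. The three whole cups stand one to a cell in the three-cell row, and the two whole bowls stand one to a cell in the two-cell row. I lifted cup 1 straight out of bowl 1 before moving the bowl. I handed the job in about 55 s in, with the gripper open and clear of everything.

**Tray, last check in both cameras:** all five pieces are upright and within about 2.5 mm of their cell centres. Cup rims read about 4.5 mm lower than they did on the board (89–90 mm against 94 mm), and bowl rims about the same amount lower (62 mm against 67 mm). That fits the tray floor being 5 mm below the board top.

**Left alone:** the broken cup, broken bowl and mould are within 1 mm of their first measured positions. The purple cups were not touched.

**Disagreements:**
- The depth-based rim heights read about 3–4 mm above the nominal sizes throughout.
- The side camera sat 1–2 mm off the top camera, mainly in x.
- The side camera's estimate of the tray outline was unusable, so I placed the tray from the top view and the cell positions.
- Setting bowl 1 down briefly pressed with about 16 N, within the limit.

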